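# Hook the clamp bar out of the curing unit's bed and shut its lid

## Task

A flat steel clamp bar has been left down in one of the T-slots of the curing unit, under the half-open lamp lid. Take the swarf hook from its wooden rack, catch the hole in the bar with the hook, and drag the bar forward until it lies wholly out of the slot on the loading ledge. Hang the hook back upright in the notch it came from and gently lower the lid until it is fully shut; leave the clamp stop in the other slot and the things round about where they are.

Things in the scene. Friction and masses are not known exactly. Their poses are not given: they have to be found in the camera images.
- unit: grey bench-top curing unit, fixed: 278 mm deep, 194 wide, 74 high without its lid. Origin: on the bench under the middle of the bed's front end. x to the unit's back, y to its left, z up. Aluminium bed x = 0 to 130 mm, top at z = 45; before it the loading ledge, x = 0 to -110, floor z = 26, 150 wide, rims 6 high. Cheeks beside the bed (|y| 80 to 97) are 52 high, the back block (x 130 to 162) 74
- slot_left (a point): front end of the left T-slot, on its floor (unit x 0, y +32, z 26 mm; axes as the unit). The slot runs along x, open here at x = 0, shut at x = 130: mouth 16 mm wide between lips 8 mm thick (z = 37 to 45 above the bench) over an undercut 29 mm wide and 11 high. Its floor runs on level as the loading ledge
- slot_right (a point): the same of the right T-slot (unit x 0, y -32, z 26 mm)
- lid (a joint): angle of the lamp lid about its hinge at the back: 0 shut, 1.25 rad wide open (stop). Stiff friction hinge: it stays where it is left and must be pushed down all the way, 1 to 3 N at the front edge. Grey slab 168 mm from hinge to front edge, 194 wide, 15 thick, 24 mm skirts under its front and sides. Open it leans over the bed, so the bar can be reached only with the tool leaning forward under it
- lid_hinge (a point): middle of the hinge axis (along y), at unit x = 157, z = 78 mm; axes as the unit. It lies in the plane of the lid's underside, so the lid's outer face is 15 mm outside it
- lid_edge (a point): middle of the lid's front edge on its outer (upper) face, 168 mm from the hinge axis. x runs from the edge towards the hinge, z out of the outer face; both turn with the lid. A black finger lip (64 mm wide) stands 10 mm out in front of it, 3 mm below the outer face
- bar_hole (a point): dark flat steel clamp bar 70 x 26 x 9 mm, 0.1 to 0.2 kg, loose on a slot's floor, under the slot's lips (its top 10 mm below the bed's top). This point: centre of the bar, half-way up, in its one hole, 15 mm wide and right through. x along the bar and slot, z up
- stop: clamp stop: aluminium block 48 x 38 x 20 mm on a T-foot, standing in the other T-slot; origin under its centre on the slot floor, 45 mm high in all; leave alone
- rack_notch (a point): fixed wooden tool rack 86 mm deep (x), 124 wide (y), top plate 105 mm above the bench, 10 thick. This point: where the hook's shank belongs in its notch, level with the plate's top. The notch is 18 mm wide, ends 8 mm behind this point (+x), is open at the rack's front 42 mm before it (-x). A green screwdriver hangs 69 mm to the -y side, up to 205 mm above the bench
- pick_grip (a point): swarf hook, 0.13 kg; this point: centre of its dark wooden handle, 30 mm along x, 24 along y (grasp across y), 80 along z. 50 mm below: underside of a round steel guard, radius 20, on which it hangs. Below that a shank 6 mm thick, 70 long, then a 20 mm tip bent 60 degrees towards -x. With the handle's top leant 40 degrees to -x the tip points down, 20 degrees off vertical
- pick_tip (a point): end of the hook's bent tip (centre of its round end, 3 mm radius), 17 mm to -x and 130 mm below pick_grip in the hook's frame; same axes, z along the handle, up as it hangs
- meter: yellow multimeter lying on the bench, 138 x 68 x 44 mm, origin under its centre; leave alone
- tape: roll of black tape, 67 mm wide, 19 mm high, origin under its centre; leave alone
- reel: solder reel, 53 mm wide, 28 mm high, origin under its centre; leave alone. Beyond it a fixed shelf board of the room hangs over the bench, its underside 407 mm up, its nearest corner at about world x 0.555, y 0.245 m: keep the arm clear of that on the way from its start to the work

How it is judged:
By the outcome, as a careful person would: the job done as asked, in the order asked, and still so for the second after the job is handed in, with the robot touching nothing.
It also fails if it takes over 72 s, if anything falls off the work surface, if the arm or the gripper's body presses on something with over 40 N, if the wrist force passes 120 N, or if a joint passes its speed limit or range.

## Robot

A 6-joint arm with a two-finger parallel gripper is mounted at the origin on the work surface; the furniture and walls round the work are solid. World frame = base frame: x ahead of the robot, y to its left, z up, the work surface at z = 0. Lengths are in m, angles in rad, forces in N, time in s.
With the tool pointing down it reaches from about 0.25 to 0.775 m from the base axis. Payload 4 kg.
Tool frame: the origin (TCP) lies on the centre line of the jaws, within the pads' length; the fingertips stand 17 mm ahead of it and the grasp point (between the pads) lies 2 mm behind it; z points along the fingers, y is the line along which they close (so a half turn about z gives the same grasp; the last joint's range is limited). The gripper opens to 94 mm and grips with 3 to 60 N. Pads are 16 mm wide; open, the fingers measure 119 mm over their backs; the gripper's body (75 mm by 177 mm) begins 78 mm behind the grasp point.
Start: joints at [-1.255, 0.087, 1.371, -0, 1.684, -0.103], TCP at [0.224, -0.502, 0.202] pointing down, gripper open.
Joint ranges: [-3.1, 3.1], [-0.76, 2.03], [0.27, 2.55], [-1.08, 4.22], [0.17, 2.65], [-2.57, 2.57]. Speed limits (rad/s): [2.79, 2.79, 3.14, 3.14, 3.14, 3.14].

## Interface

Orientations are given as [roll, pitch, yaw] about the fixed x, y, z axes, in that order (R = Rz(yaw) Ry(pitch) Rx(roll)).
In Python, from bench import robot gives the robot as it stands.
- The arm moves only by the tool servo_tool, never from a script. Its argument "plan" is a list of rows, each a list of 7 numbers: the shift along the tool's x, y, z normalised to -1 to 1, where 1 is 0.1 m, then the turn, a rotation vector about the tool's x, y, z normalised to -1 to 1, where 1 is pi/2 rad, then the finger opening in mm, from 0 to 94. In form: [[x, y, z, ax, ay, az, gripper], ...]. A call has 1 to 12 rows; each row is the pose to reach, as a shift and turn from the pose commanded when the call began, along the tool's axes at that moment; what a row does not reach only later rows make up. A row lasts 1/12 s, in which the tool goes at most 41.7 mm and 7.16 degrees, less where a joint would pass 70% of its speed; a pose out of reach is approached as far as the arm can. A call with a number of a shift or a turn outside -1 to 1 is refused whole. A call with a gripper value outside its range is refused whole. The fingers move at their own pace and stop on an object; the grip force is fixed at half the most. Time passes only in rows, so rows that repeat a pose let the fingers close. It gives the time, the measured TCP pose, the force, the opening and the grip force at its end, in the units of the state.
- robot.get_obs(): the state, without advancing time (a new reading comes with each control period).
- robot.snapshot(name): name is "side" or "top" or "wrist"; returns the picture (420x560x3 uint8, red, green, blue); there is no depth.
- robot.camera_params(name): a dict with "camera_matrix" (3x3 intrinsics, pixels), "distortion" ([k1, k2, p1, p2, k3] as OpenCV has them; the pictures are not rectified), "rvec" (rotation vector, rad) and "tvec" (3), from world to camera coordinates, as OpenCV has them; the wrist camera has in their place "tool_from_camera" (4x4, takes a point from camera to tool coordinates, whose origin is the TCP and whose axes are the flange's). Camera axes: x right, y down, z forward; pixel columns grow to the right and rows downward; lengths in m; the calibration is good to about 2 mm. A picture is of the moment at which its call begins: read the wrist's pose just before it. camera_params takes no time and is no camera call.
- robot.close_job(): hands the job in; it is judged then, once.
Trained networks look in the newest picture that a camera, given by its name, has taken for a name from the list of things; names that differ only in an ending like _2 or _b are one class to them, and where a whole thing is asked for, a point or a joint stands for the part that bears it (a point fixed in the world has none). Each returns a list of dicts, best first, with "conf" (0 to 1); they miss things now and then, are a little off and sometimes report something else, mostly with a low value. They report only what shows in the picture. A call takes as long as a camera call.
- robot.find_in(thing, camera): "extent" ([centre column, centre row, width, height] in pixels, round what is visible of it).
The state is a dict: "time": time; "joint_positions": joint angles; "qvel": joint speeds; "joint_torque": joint torques, N m; "tool_pos": TCP position; "ee_rot": TCP orientation; "wrist_force": force on the tool from outside, world axes, zero at the start; "wrist_torque": the same for the moment, N m; "width": finger opening in m; "finger_force": force on a finger pad.
Only numpy, scipy, OpenCV 4.12 (cv2) and the standard library are available. Lean on these libraries where they do the work, as an engineer would, in place of code of your own. Each camera call takes 0.05 s, during which the arm holds its last target. There are 200 camera calls.

## Working session

There is one attempt and no reset: what is moved stays moved. The work goes in short steps, Python scripts to look and compute and a tool call to move; the robot and the scene stay as the last step left them, time stands still between calls to the robot, and variables do not carry over. Pictures are saved under pics/ and viewed, at most 10 in all, crops included, and the job is handed in when it is done.

Besides the shell and the picture viewer there is one more tool, called by a JSON object that holds its "method" and its "body". servo_tool: Moves the arm, as the interface text tells. Scaled input: -1 to 1 covers 0.1 m each way for a shift and pi/2 rad each way for a turn. Its arguments: {"type":"object","properties":{"plan":{"type":"array","items":{"type":"array","items":{"type":"number"}}}},"required":["plan"]}

```bash
ls; mkdir -p pics; python3 - <<'E'
from bench import robot
import cv2,numpy as np
o=robot.get_obs(); print(o)
for c in ["side","top","wrist"]:
    im=robot.snapshot(c); cv2.imwrite(f"pics/{c}0.png",im[:,:,::-1])
    p=robot.camera_params(c); print(c,{k:np.round(v,4).tolist() for k,v in p.items()})
    for t in ["unit","lid","lid_edge","bar_hole","stop","rack_notch","pick_grip","pick_tip","meter","tape","reel"]:
        r=robot.find_in(t,c)
        print(t,[(np.round(d['extent'],1).tolist(),round(d['conf'],2)) for d in r[:2]])
    if c=="top": pass
E
```

```text
pics
{'time': 0.0, 'joint_positions': array([-1.25510329e+00,  8.79518072e-02,  1.37226557e+00, -5.42920038e-05,
        1.68359559e+00, -1.03121636e-01]), 'qvel': array([-9.75540744e-05,  3.06889281e-04,  1.78186384e-04,  4.32403530e-04,
        1.83335332e-03,  6.46871403e-04]), 'joint_torque': array([-5.51946250e-04, -3.40180421e+01, -3.02427578e+01,  7.15322443e-02,
        3.27354600e-02, -1.69367786e-04]), 'tool_pos': array([ 0.22346392, -0.50193918,  0.2012002 ]), 'ee_rot': array([-3.13937859e+00, -1.74882336e-04,  4.18808428e-01]), 'wrist_force': array([ 0.03120755, -0.86181289, -1.07793283]), 'wrist_torque': array([-0.02587505, -0.03152648, -0.04093851]), 'finger_force': 0.0, 'width': 0.09385697732935915}
side {'camera_matrix': [[491.8358, 0.0, 279.0872], [0.0, 491.8358, 210.7657], [0.0, 0.0, 1.0]], 'distortion': [-0.1748, 0.0, 0.0, 0.0, 0.0], 'rvec': [0.6065, -2.3109, 1.5684], 'tvec': [0.4248, 0.245, 0.9099]}
unit [([281.8, 200.9, 72.5, 114.9], 0.87)]
lid [([283.5, 168.0, 75.3, 48.4], 0.87), ([371.4, 258.2, 47.3, 37.7], 0.75)]
lid_edge [([280.8, 168.2, 73.9, 51.2], 0.61)]
b
[... 1094 characters left out ...]
4.7, 59.0], 0.85), ([387.2, 240.9, 24.6, 16.9], 0.69)]
tape [([224.9, 135.6, 30.1, 32.7], 0.77)]
reel [([370.9, 150.3, 69.5, 91.4], 0.67), ([203.4, 170.1, 22.8, 18.4], 0.6)]
wrist {'camera_matrix': [[353.3372, 0.0, 277.6612], [0.0, 353.3372, 209.9563], [0.0, 0.0, 1.0]], 'distortion': [-0.0748, 0.0, 0.0, 0.0, 0.0], 'tool_from_camera': [[-0.0002, -0.9609, -0.277, 0.0806], [1.0, -0.0001, -0.0004, 0.0004], [0.0004, -0.277, 0.9609, -0.1831], [0.0, 0.0, 0.0, 1.0]]}
unit [([20.8, 14.8, 41.1, 29.6], 0.15)]
lid []
lid_edge [([19.2, 14.5, 38.5, 28.4], 0.46)]
bar_hole []
stop []
rack_notch [([202.6, 4.5, 21.9, 8.1], 0.6)]
pick_grip []
pick_tip []
meter [([19.7, 14.6, 39.4, 29.0], 0.89)]
tape []
reel []
```

```bash
python3 - <<'E'
import cv2
a=cv2.imread("pics/top0.png")[90:330,180:480]
cv2.imwrite("pics/top0c.png",cv2.resize(a,(750,600),interpolation=cv2.INTER_CUBIC))
b=cv2.imread("pics/side0.png")[120:300,170:410]
cv2.imwrite("pics/side0c.png",cv2.resize(b,(800,600),interpolation=cv2.INTER_CUBIC))
E
```

```text
(no output)
```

View pics/top0c.png

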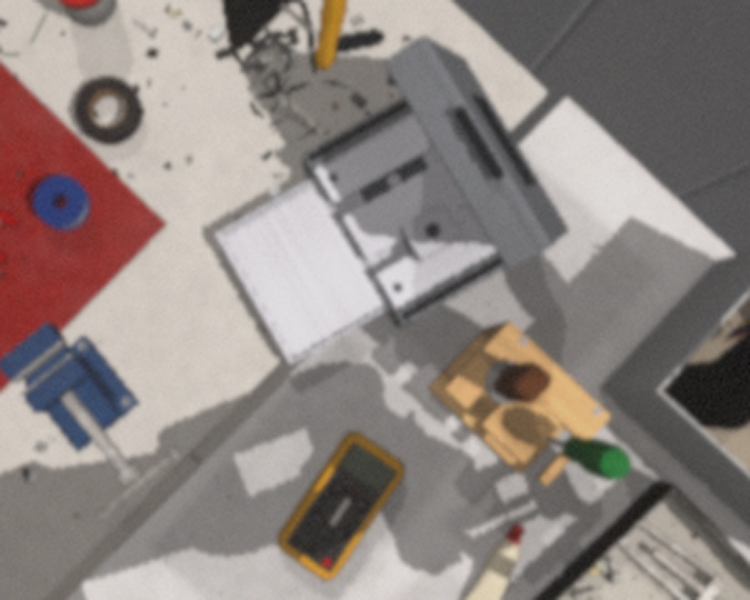

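View pics/side0c.png

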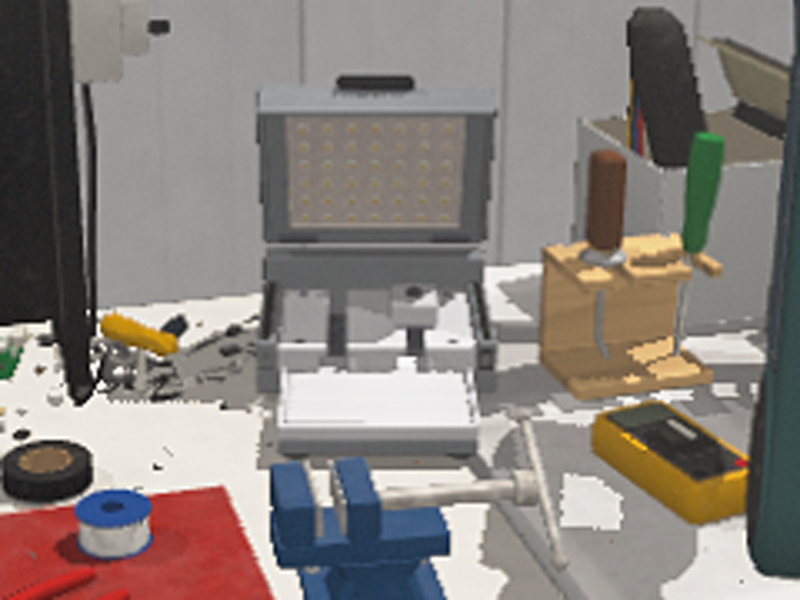

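```bash
cat > h.py <<'E'
import numpy as np, cv2
from scipy.spatial.transform import Rotation as R
from scipy.optimize import least_squares
from bench import robot
def cam(name,obs=None):
    p=robot.camera_params(name); K=np.array(p["camera_matrix"]); d=np.array(p["distortion"])
    if name=="wrist":
        T=np.eye(4); T[:3,:3]=R.from_euler("xyz",obs["ee_rot"]).as_matrix(); T[:3,3]=obs["tool_pos"]
        M=np.linalg.inv(T@np.array(p["tool_from_camera"])); return K,d,M[:3,:3],M[:3,3]
    return K,d,cv2.Rodrigues(np.array(p["rvec"]))[0],np.array(p["tvec"])
def proj(c,P):
    return cv2.projectPoints(np.atleast_2d(P).astype(float),cv2.Rodrigues(c[2])[0],c[3],c[0],c[1])[0][:,0]
def ray(c,uv):
    q=cv2.undistortPoints(np.array([[uv]],float),c[0],c[1])[0,0]
    return -c[2].T@c[3], c[2].T@np.array([q[0],q[1],1])
def onz(c,uv,z):
    o,d=ray(c,uv); return o+d*(z-o[2])/d[2]
def tri(obs):  # list of (cam, uv)
    A=np.zeros((3,3));b=np.zeros(3)
    for c,uv in obs:
        o,d=ray(c,uv);d/=np.linalg.norm(d);M=np.eye(3)-np.outer(d,d);A+=M;b+=M@o
    return np.linalg.solve(A,b)
def pose(v,P):  # v=x,y,yaw
    return R.from_euler("z",v[2]).apply(np.atleast_2d(P))+[v[0],v[1],0]
E
python3 - <<'E'
from h import *
t,s=cam("top"),cam("side")
T=lambda x,y:(180+x/2.5,90+y/2.5); S=lambda x,y:(170+x/3.333,120+y/3.333)
print("camcentres",-t[2].T@t[3],-s[2].T@s[3])
print("axes top right/down in world",t[2][0],t[2][1]," side right",s[2][0])
for n,uv,z in [("ledgeFL",T(208,232),.032),("ledgeFR",T(290,362),.032),("cheekFL",T(308,160),.052),("cheekFR",T(400,322),.052),("bar",T(395,178),.035),("stop",T(430,230),.045),("lidL",T(425,38),.2),("lidR",T(565,232),.2),
 ("handle",T(525,380),.205),("guard",T(505,380),.105),("rackcorners",T(508,325),.105),("",T(608,415),.105),("",T(433,385),.105),("",T(520,468),.105),
 ("meter",T(342,505),.044),("tape",T(107,110),.019),("reel",T(60,200),.028)]:
    print(n,onz(t,uv,z).round(4))
for n,uv,z in [("ledgeFLb",S(280,432),.032),("ledgeFRb",S(477,432),.032),("cheekFL",S(258,340),.052),("cheekFR",S(497,340),.052)]:
    print("side",n,onz(s,uv,z).round(4))
E
```

```text
camcentres [ 0.45268015 -0.11977237  0.97729572] [0.00149403 0.8667131  0.56323389]
axes top right/down in world [-0.00110229 -0.99975957 -0.02189925] [-0.99705901  0.00277692 -0.07658738]  side right [-0.87176935 -0.4899124   0.00200844]
ledgeFL [ 0.5923 -0.0492  0.032 ]
ledgeFR [ 0.464  -0.1297  0.032 ]
cheekFL [ 0.6594 -0.1477  0.052 ]
cheekFR [ 0.5018 -0.2348  0.052 ]
bar [ 0.6447 -0.2337  0.035 ]
stop [ 0.5914 -0.2657  0.045 ]
lidL [ 0.7274 -0.2397  0.2   ]
lidR [ 0.5663 -0.3499  0.2   ]
handle [ 0.4475 -0.3139  0.205 ]
guard [ 0.4468 -0.3213  0.105 ]
rackcorners [ 0.4961 -0.325   0.105 ]
 [ 0.4157 -0.4119  0.105 ]
 [ 0.4424 -0.257   0.105 ]
 [ 0.3689 -0.3329  0.105 ]
meter [ 0.328  -0.1786  0.044 ]
tape [0.7194 0.0547 0.019 ]
reel [0.6258 0.0991 0.028 ]
side ledgeFLb [ 0.5822 -0.0438  0.032 ]
side ledgeFRb [ 0.4566 -0.115   0.032 ]
side cheekFL [ 0.6636 -0.1416  0.052 ]
side cheekFR [ 0.4977 -0.2358  0.052 ]
```

```bash
cat >> h.py <<'E'
def go(targets,o=None):
    """targets: list of (pos, Rotation); prints numbers in tool axes/units from the present pose"""
    o=o or robot.get_obs(); R0=R.from_euler("xyz",o["ee_rot"]); p0=o["tool_pos"]
    for p,Rt in targets:
        d=R0.inv().apply(np.array(p)-p0)/.1; w=(R0.inv()*Rt).as_rotvec()
        print(np.round(d,3).tolist(),np.round(w/(np.pi/2),3).tolist(),"rows",round(max(np.linalg.norm(d)*100/41.7,np.degrees(np.linalg.norm(w))/7.16),1))
def down(yawdeg): return R.from_euler("xyz",[np.pi,0,np.radians(yawdeg)])
E
python3 - <<'E'
from h import *
o=robot.get_obs(); p=o["tool_pos"]
go([((p[0],p[1],.3),down(60)),((.34,-.4,.36),down(100)),((.45,-.25,.36),down(137))])
E
```

```text
[-0.0, 0.0, -0.976] [0.0, 0.0, -0.4] rows 5.0
[1.48, -0.463, -1.576] [0.0, 0.0, -0.845] rows 10.6
[3.095, -1.386, -1.576] [0.0, 0.0, -1.256] rows 15.8
```

{"method": "servo_tool", "body": {"plan": [[0,0,-0.4,0,0,-0.08,60],[0,0,-0.8,0,0,-0.16,60],[0.3,-0.1,-1,0,0,-0.24,60],[0.6,-0.2,-1,0,0,-0.32,60],[1,-0.4,-1,0,0,-0.4,60],[1,-0.4,-1,0,0,-0.48,60],[1,-0.4,-1,0,0,-0.56,60]]}}

```text
time: 2.38
tool_pos: [0.3005, -0.4235, 0.3034]
ee_rot: [3.14, 0.001, 1.304]
wrist_force: [1.0, -0.8, -0.0]
width: 0.0603
finger_force: 0.0
```

```bash
python3 - <<'E'
from h import *
o=robot.get_obs(); print(o["time"],o["tool_pos"],o["ee_rot"],o["joint_positions"].round(2))
go([((.45,-.25,.36),down(137))])
E
```

```text
2.3833 [ 0.30048284 -0.42353778  0.3033572 ] [3.14006712e+00 9.36908069e-04 1.30409780e+00] [-1.06  0.02  1.24  0.    1.88 -0.8 ]
[2.068, 0.986, -0.567] [0.001, 0.001, -0.692] rows 8.7
```

{"method": "servo_tool", "body": {"plan": [[0.35,0.16,-0.3,0,0,-0.08,60],[0.7,0.32,-0.57,0,0,-0.16,60],[1,0.5,-0.57,0,0,-0.24,60],[1,0.5,-0.57,0,0,-0.32,60],[1,0.5,-0.57,0,0,-0.4,60]]}}

```text
time: 2.8
tool_pos: [0.3762, -0.341, 0.3611]
ee_rot: [3.14, 0.003, 1.93]
wrist_force: [-0.2, -1.2, -0.9]
width: 0.0601
finger_force: 0.0
```

```bash
python3 - <<'E'
from h import *
go([((.45,-.25,.36),down(137))])
E
```

```text
[0.593, 1.011, 0.01] [0.001, 0.002, -0.294] rows 3.7
```

{"method": "servo_tool", "body": {"plan": [[0.2,0.33,0,0,0,-0.08,60],[0.4,0.66,0,0,0,-0.16,60],[0.59,1,0,0,0,-0.24,60],[0.59,1,0,0,0,-0.3,60],[0.59,1,0,0,0,-0.3,60]]}}

```text
time: 3.22
tool_pos: [0.4492, -0.2515, 0.3593]
ee_rot: [-3.141, -0.0, 2.396]
wrist_force: [-0.4, -0.1, 0.3]
width: 0.0601
finger_force: 0.0
```

```bash
python3 - <<'E'
from h import *
o=robot.get_obs(); print(o["tool_pos"],o["ee_rot"],o["joint_positions"].round(2))
im=robot.snapshot("wrist"); cv2.imwrite("pics/w1.png",im[:,:,::-1]); cv2.imwrite("pics/w1c.png",cv2.resize(im[:,:,::-1],(800,600),interpolation=cv2.INTER_CUBIC))
import pickle; pickle.dump(o,open("w1.pkl","wb"))
for t in ["unit","lid","bar_hole","stop","rack_notch","pick_grip","pick_tip"]:
    r=robot.find_in(t,"wrist"); print(t,[(np.round(d['extent'],1).tolist(),round(d['conf'],2)) for d in r[:2]])
E
```

```text
[ 0.44915608 -0.25149149  0.35932422] [-3.14145761e+00 -5.42968824e-05  2.39554659e+00] [-0.62  0.03  1.12 -0.    1.99 -1.45]
unit [([359.4, 228.1, 165.8, 227.4], 0.83)]
lid [([337.4, 310.2, 126.0, 64.1], 0.69)]
bar_hole [([378.1, 250.5, 19.5, 42.2], 0.83)]
stop [([338.1, 240.0, 35.2, 35.0], 0.87)]
rack_notch [([198.9, 203.3, 135.8, 78.3], 0.65)]
pick_grip []
pick_tip [([233.6, 214.2, 36.0, 68.8], 0.66)]
```

View pics/w1c.png

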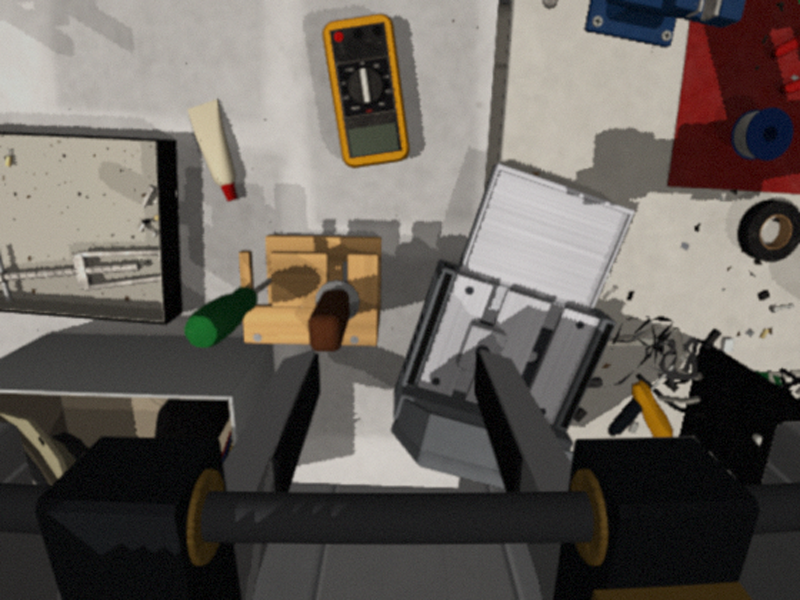

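```bash
python3 - <<'E'
from h import *
import pickle
o=pickle.load(open("w1.pkl","rb"))
t,s,w=cam("top"),cam("side"),cam("wrist",o)
T=lambda x,y:(180+x/2.5,90+y/2.5); S=lambda x,y:(170+x/3.333,120+y/3.333); W=lambda x,y:(x*.7,y*.7)
pts=[(t,T(208,232),(-.11,.075,.032)),(t,T(290,362),(-.11,-.075,.032)),(t,T(308,160),(0,.097,.052)),(t,T(400,322),(0,-.097,.052)),
(s,S(279,432),(-.11,.075,.032)),(s,S(477,432),(-.11,-.075,.032)),
(w,W(500,163),(-.11,-.075,.032)),(w,W(634,208),(-.11,.075,.032)),(w,W(443,263),(0,-.097,.052)),(w,W(612,320),(0,.097,.052))]
lid=[(t,T(425,38),1,1),(t,T(565,232),-1,1),(t,T(388,80),1,0),(t,T(510,265),-1,0),(s,S(262,113),1,0),(s,S(495,110),-1,0),(s,S(260,90),1,1),(s,S(497,92),-1,1)]
def lp(a,sy,out):
    return (.157-.168*np.cos(a)+(.015 if out else -.024)*np.sin(a), .097*sy, .078+.168*np.sin(a)+(.015 if out else -.024)*np.cos(a))
def res(v):
    e=[proj(c,pose(v,P))[0]-uv for c,uv,P in pts]
    e+=[.7*(proj(c,pose(v,lp(v[3],sy,ou)))[0]-uv) for c,uv,sy,ou in lid]
    return np.array(e)
f=least_squares(lambda v:res(v).ravel(),[.58,-.19,-1.05,1.1],loss="soft_l1")
print("unit",f.x,np.degrees(f.x[2])); print(res(f.x).round(1).tolist())
u=f.x
def inunit(p): return R.from_euler("z",-u[2]).apply(np.array(p)-[u[0],u[1],0]).round(4)
for n,c,uv in [("bar w",w,(378.1,250.5)),("bar t",t,(335.5,162.8))]:
    p=onz(c,uv,.0395); print(n,p,inunit(p))
p=onz(w,(338.1,240),.045); print("stop",p,inunit(p))
# rack
rk=[(w,W(380,252),(-.042,None)),]
for n,uv in [("FR",(380,252)),("BR",(378,345)),("BL",(245,343)),("FL?",(270,252)),("notchL",(327,254)),("notchR",(347,254))]:
    print("rack",n,onz(w,W(*uv),.105).round(4))
print("guard w",onz(w,W(338,297),.108).round(4),"guard t",onz(t,T(503,378),.108).round(4))
print("handle top w",onz(w,W(325,335),.195).round(4),"t",onz(t,T(527,381),.195).round(4))
np.save("unit.npy",u)
im=cv2.imread("pics/w1.png")[150:260,150:300]; im=cv2.resize(im,(800,587),interpolation=cv2.INTER_CUBIC); cv2.imwrite("pics/w1r.png",im)
E
```

```text
unit [ 0.58036551 -0.1870041  -1.0582609   1.19394574] -60.633883286910454
[[2.1, 0.2], [-0.7, 1.2], [-3.4, -2.2], [-0.1, 2.5], [-0.7, -2.5], [0.7, -2.4], [-1.7, -0.8], [-0.0, 1.5], [-1.0, 0.3], [3.8, 0.2], [0.3, -1.8], [-3.0, 4.1], [-1.2, -5.5], [-0.4, 1.9], [-1.2, -1.5], [0.7, -0.8], [-0.3, -2.6], [-0.4, -2.9]]
bar w [ 0.64878538 -0.22568138  0.0395    ] [0.0673 0.0407 0.0395]
bar t [ 0.63987941 -0.22701843  0.0395    ] [0.0641 0.0322 0.0395]
stop [ 0.59100063 -0.25933121  0.045     ] [ 0.0682 -0.0262  0.045 ]
rack FR [ 0.44   -0.2635  0.105 ]
rack BR [ 0.5022 -0.3246  0.105 ]
rack BL [ 0.4168 -0.4145  0.105 ]
rack FL? [ 0.3739 -0.3347  0.105 ]
rack notchL [ 0.4095 -0.2989  0.105 ]
rack notchR [ 0.4215 -0.286   0.105 ]
guard w [ 0.4438 -0.3186  0.108 ] guard t [ 0.4486 -0.3188  0.108 ]
handle top w [ 0.4471 -0.3216  0.195 ] t [ 0.4466 -0.318   0.195 ]
```

View pics/w1r.png

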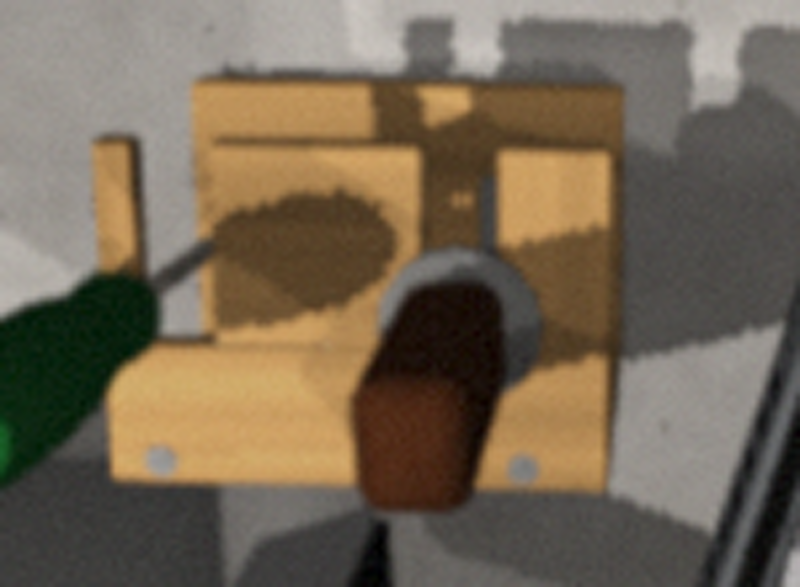

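```bash
python3 - <<'E'
from h import *
import pickle
o=pickle.load(open("w1.pkl","rb")); w,t=cam("wrist",o),cam("top")
Q=lambda x,y:(150+x/5.333,150+y/5.333)
P={n:onz(w,Q(*uv),.105) for n,uv in dict(FL=(95,138),FR=(612,150),BR=(607,490),BL=(110,480),nL=(420,148),nR=(497,150)).items()}
a=P["FR"]-P["FL"]; b=P["BR"]-P["BL"]; c=P["BR"]-P["FR"]
for v in (a,b,c): print(np.linalg.norm(v).round(4),np.degrees(np.arctan2(v[1],v[0])).round(2))
print("nmid",(P["nL"]+P["nR"])/2, "guard",onz(w,Q(461,327),.1085),"handtop",onz(w,Q(418,440),.195), "handtop t det",onz(t,(180+527/2.5,90+381/2.5),.195))
E
```

```text
0.1226 45.76
0.1241 46.16
0.0856 -44.17
nmid [ 0.41571447 -0.29253509  0.105     ] guard [ 0.44681837 -0.32177974  0.1085    ] handtop [ 0.44615304 -0.31931303  0.195     ] handtop t det [ 0.4466054  -0.31801172  0.195     ]
```

```bash
python3 - <<'E'
from h import *
go([((.446,-.3208,.26),down(135.8)),((.446,-.3208,.153),down(135.8))])
E
```

```text
[-0.446, -0.498, 0.995] [-0.0, 0.0, 0.011] rows 2.9
[-0.446, -0.498, 2.065] [-0.0, 0.0, 0.011] rows 5.2
```

{"method": "servo_tool", "body": {"plan": [[-0.22,-0.25,0,0,0,0.01,50],[-0.45,-0.5,0.1,0,0,0.01,50],[-0.45,-0.5,0.4,0,0,0.01,50],[-0.45,-0.5,0.7,0,0,0.01,50],[-0.45,-0.5,1,0,0,0.01,50],[-0.45,-0.5,1,0,0,0.01,50]]}}

```text
time: 4.12
tool_pos: [0.4435, -0.3187, 0.2507]
ee_rot: [-3.141, -0.016, 2.372]
wrist_force: [-0.2, 0.8, -2.4]
width: 0.0499
finger_force: 0.0
```

```bash
python3 - <<'E'
from h import *
go([((.446,-.3208,.153),down(135.8))])
im=robot.snapshot("wrist"); cv2.imwrite("pics/w2.png",im[:,:,::-1])
E
```

```text
[-0.048, 0.003, 0.976] [-0.0, -0.01, 0.001] rows 2.3
```

View pics/w2.png

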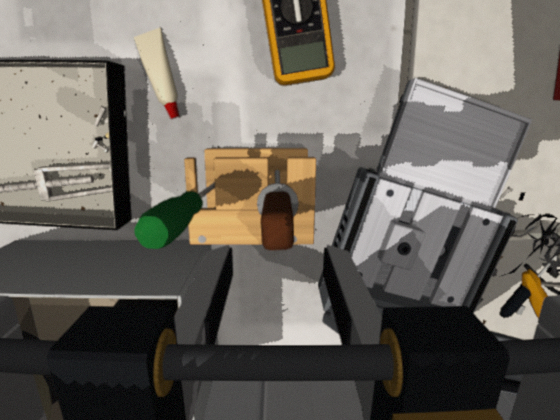

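{"method": "servo_tool", "body": {"plan": [[-0.02,0,0.25,0,0,0,50],[-0.02,0,0.5,0,0,0,50],[-0.02,0,0.75,0,0,0,50],[-0.02,0,0.95,0,0,0,50],[-0.02,0,0.95,0,0,0,50],[-0.02,0,0.95,0,0,0,50]]}}

```text
time: 4.67
tool_pos: [0.4488, -0.3225, 0.1663]
ee_rot: [3.142, 0.002, 2.374]
wrist_force: [0.7, 0.0, 0.3]
width: 0.0503
finger_force: 0.0
```

```bash
python3 - <<'E'
from h import *
o=robot.get_obs(); print(o["time"],o["tool_pos"],o["ee_rot"],o["wrist_force"],o["qvel"].round(3))
go([((.446,-.3208,.153),down(135.8))])
E
```

```text
4.6667 [ 0.448828   -0.3224727   0.16629672] [3.14158462e+00 1.91077571e-03 2.37404229e+00] [0.69507303 0.02230556 0.28646375] [-0.    -0.021 -0.043 -0.001 -0.003 -0.001]
[0.032, -0.008, 0.133] [0.0, 0.001, 0.002] rows 0.3
```

{"method": "servo_tool", "body": {"plan": [[0.02,0,0.13,0,0,0,50],[0.02,0,0.13,0,0,0,50],[0.02,0,0.13,0,0,0,15],[0.02,0,0.13,0,0,0,15],[0.02,0,0.13,0,0,0,15],[0.02,0,0.13,0,0,0,15],[0.02,0,0.13,0,0,0,15],[0.02,0,0.13,0,0,0,15]]}}

```text
time: 5.33
tool_pos: [0.4472, -0.3209, 0.1525]
ee_rot: [-3.141, 0.002, 2.374]
wrist_force: [-0.4, -0.4, 3.2]
width: 0.0239
finger_force: 30.0
```

```bash
python3 - <<'E'
from h import *
o=robot.get_obs(); print(o["time"],o["tool_pos"],o["ee_rot"],o["wrist_force"],o["wrist_torque"],o["width"],o["finger_force"],o["joint_positions"].round(2))
E
```

```text
5.3333 [ 0.44718921 -0.32087405  0.15245148] [-3.14147793e+00  1.85462801e-03  2.37426668e+00] [-0.43214361 -0.39296892  3.16151221] [-0.04258321 -0.06758812  0.00336783] 0.02391681693058357 29.989926517009735 [-0.73  0.1   1.45 -0.    1.58 -1.53]
```

{"method": "servo_tool", "body": {"plan": [[0,0,-0.1,0,0,0,15],[0,0,-0.3,0,0,0,15],[0,0,-0.55,0,0,0,15],[0,0,-0.8,0,0,0,15],[0,0,-1,0,0,0,15],[0.3,0,-1,0,0,0,15],[0.7,0,-1,0,0,0,15],[1,0,-1,0,0,0,15],[1,0,-1,0,0,0,15]]}}

```text
time: 6.08
tool_pos: [0.3718, -0.2477, 0.2522]
ee_rot: [3.141, -0.002, 2.375]
wrist_force: [0.8, -1.4, -1.9]
width: 0.024
finger_force: 30.0
```

```bash
cat >> h.py <<'E'
F=R.from_matrix(np.diag([-1.,1,-1])); GT=np.array([0,0,-.002])   # hook frame in tool, grip in tool
TIP=np.array([-.017,0,-.130])
def hookpose(u,lean):  return R.from_euler("z",u[2])*R.from_euler("y",-np.radians(lean))
def tcp_for_tip(u,tip_u,lean,tip=TIP):
    RH=hookpose(u,lean); RT=RH*F.inv(); g=pose(u,tip_u)[0]-RH.apply(tip)
    return g-RT.apply(GT),RT
def tip_now(o,tip=TIP):
    RT=R.from_euler("xyz",o["ee_rot"]); return o["tool_pos"]+RT.apply(GT)+(RT*F).apply(tip)
def inu(u,p): return R.from_euler("z",-u[2]).apply(np.array(p)-[u[0],u[1],0])
E
python3 - <<'E'
from h import *
o=robot.get_obs(); print(o["time"],o["tool_pos"],o["ee_rot"],o["wrist_force"],o["width"],o["finger_force"])
u=np.load("unit.npy")
a=tcp_for_tip(u,(-.01,.032,.13),20); b=tcp_for_tip(u,(.02,.032,.09),40); print(a[0],b[0]); go([a,b])
E
```

```text
6.0833 [ 0.37183599 -0.24769498  0.25220687] [ 3.14135783e+00 -1.72037565e-03  2.37527894e+00] [ 0.789324   -1.37353205 -1.88623462] 0.023995276659346945 29.988893866539
[ 0.58971509 -0.13836551  0.256095  ] [ 0.58410001 -0.12838656  0.19898108]
[-0.812, 2.299, -0.04] [0.032, -0.222, 0.184] rows 5.8
[-0.703, 2.331, 0.532] [0.065, -0.442, 0.178] rows 6.0
```

{"method": "servo_tool", "body": {"plan": [[-0.1,0.3,0,0,0,0.02,15],[-0.2,0.6,0,0,-0.02,0.05,15],[-0.3,0.9,0,0.01,-0.05,0.09,15],[-0.35,1,0,0.016,-0.1,0.1,15]]}}

```text
time: 6.42
tool_pos: [0.4728, -0.2024, 0.2507]
ee_rot: [-3.131, 0.159, 2.217]
wrist_force: [-0.7, -0.2, -2.1]
width: 0.0241
finger_force: 30.0
```

```bash
python3 - <<'E'
from h import *
u=np.load("unit.npy")
go([tcp_for_tip(u,(-.01,.032,.12),25),tcp_for_tip(u,(.02,.032,.09),40)])
E
```

```text
[-0.072, 1.334, 0.073] [0.018, -0.176, 0.082] rows 3.2
[0.004, 1.34, 0.508] [0.029, -0.342, 0.08] rows 4.4
```

{"method": "servo_tool", "body": {"plan": [[0,0.3,0,0.01,-0.06,0.03,15],[0,0.6,0,0.015,-0.12,0.06,15],[0,0.9,0.1,0.02,-0.19,0.08,15],[0,1,0.2,0.025,-0.26,0.08,15],[0,1,0.3,0.03,-0.34,0.08,15],[0,1,0.3,0.03,-0.34,0.08,15]]}}

```text
time: 6.92
tool_pos: [0.545, -0.1429, 0.2067]
ee_rot: [-3.113, 0.682, 2.107]
wrist_force: [-2.4, 1.3, -5.7]
width: 0.0237
finger_force: 30.0
```

```bash
python3 - <<'E'
from h import *
u=np.load("unit.npy")
o=robot.get_obs(); print(o["joint_positions"].round(2)); print("tip u",inu(u,tip_now(o)))
go([tcp_for_tip(u,(.02,.032,.09),40)])
E
```

```text
[-0.01 -0.13  1.73 -0.63  1.24 -0.41]
tip u [ 0.01169058 -0.01128758  0.09666965]
[-0.01, 0.413, 0.096] [-0.009, -0.01, 0.012] rows 1.0
```

{"method": "servo_tool", "body": {"plan": [[0,0.2,0.05,0,0,0,15],[0,0.4,0.1,0,0,0.01,15],[0,0.4,0.1,0,0,0.01,15],[0,0.4,0.1,0,0,0.01,15]]}}

```text
time: 7.25
tool_pos: [0.5909, -0.1337, 0.2138]
ee_rot: [3.133, 0.693, 2.065]
wrist_force: [0.0, 0.2, -1.6]
width: 0.0236
finger_force: 30.0
```

```bash
python3 - <<'E'
from h import *
import pickle
u=np.load("unit.npy")
o=robot.get_obs(); print(o["tool_pos"],o["joint_positions"].round(2)); print("tip u",inu(u,tip_now(o)))
go([tcp_for_tip(u,(.02,.032,.09),40)],o)
im=robot.snapshot("wrist"); pickle.dump(o,open("w3.pkl","wb")); cv2.imwrite("pics/w3.png",im[:,:,::-1]); cv2.imwrite("pics/w3c.png",cv2.resize(im[:,:,::-1],(800,600),interpolation=cv2.INTER_CUBIC))
w=cam("wrist",o); print("tip pred",proj(w,tip_now(o)), "slotL front",proj(w,pose(u,[(0,.024,.045),(0,.04,.045),(.13,.024,.045),(.13,.04,.045),(0,.08,.052),(0,-.08,.052)])).round(0).tolist())
for t in ["bar_hole","stop","pick_tip"]:
    r=robot.find_in(t,"wrist"); print(t,[(np.round(d['extent'],1).tolist(),round(d['conf'],2)) for d in r[:2]])
E
```

```text
[ 0.59094354 -0.13369495  0.21377297] [ 0.01 -0.03  1.63 -0.64  1.24 -0.36]
tip u [0.02741324 0.0352176  0.10443246]
[0.155, -0.036, 0.063] [-0.002, -0.003, -0.009] rows 0.4
tip pred [[277.99139398 181.71331539]] slotL front [[265.0, 114.0], [282.0, 113.0], [270.0, 197.0], [283.0, 196.0], [326.0, 118.0], [153.0, 121.0]]
bar_hole [([278.4, 155.1, 17.1, 49.1], 0.77), ([280.6, 249.6, 52.3, 146.4], 0.45)]
stop [([215.6, 165.4, 44.8, 51.0], 0.58), ([241.1, 288.1, 220.5, 115.2], 0.28)]
pick_tip [([278.6, 250.3, 59.9, 147.0], 0.81)]
```

View pics/w3c.png

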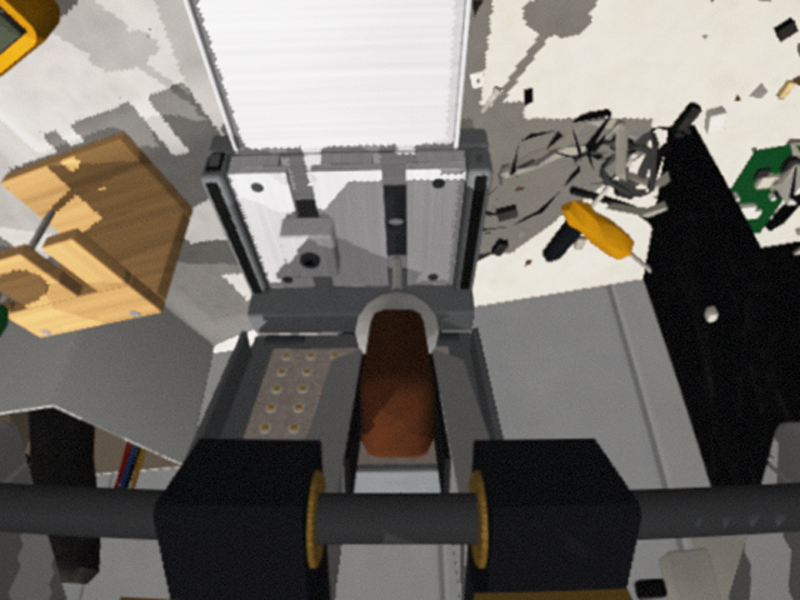

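```bash
python3 - <<'E'
import cv2
im=cv2.imread("pics/w3.png")[92:212,140:350]; cv2.imwrite("pics/w3z.png",cv2.resize(im,(798,456),interpolation=cv2.INTER_CUBIC))
E
```

```text
(no output)
```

View pics/w3z.png

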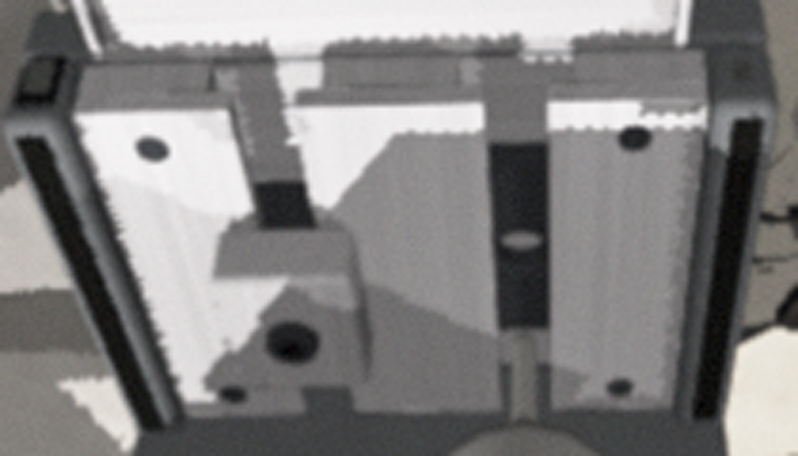

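```bash
python3 - <<'E'
from h import *
import pickle
o=pickle.load(open("w3.pkl","rb")); w=cam("wrist",o); Z=lambda x,y:np.array((140+x/3.8,92+y/3.8))
pts=[((78,112),(0,-.08,.045)),((706,100),(0,.08,.045)),((486,101),(0,.024,.045)),((549,100),(0,.04,.045)),((232,107),(0,-.04,.045)),((297,104),(0,-.024,.045)),
((690,408),(.13,.08,.045)),((501,408),(.13,.024,.045)),((551,408),(.13,.04,.045)),((177,415),(.13,-.08,.045))]
u0=np.load("unit.npy")
def res(v): return np.array([proj(w,pose(v,P)+[0,0,v[3]])[0]-Z(*q) for q,P in pts])
for fz in (0,1):
    f=least_squares(lambda v:np.r_[res(v*np.r_[1,1,1,fz]).ravel(),v[3]*1e3/3],np.r_[u0[:3],0],loss="soft_l1"); v=f.x*np.r_[1,1,1,fz]
    print(v,np.degrees(v[2]),(res(v)*1).round(1).tolist())
    un=np.r_[v[:3],u0[3]]
    for n,q,z in [("front",(520,143),.035),("back",(524,328),.035),("hole",(521,240),.035),("hole lo",(521,240),.026)]:
        print(n,inu(un,onz(w,Z(*q),z+v[3])).round(4))
    print("tip model",inu(un,tip_now(o)).round(4),"tip pred",(proj(w,tip_now(o))[0]-[140,92])*3.8)
    if fz==0: np.save("unit2.npy",un)
E
```

```text
[ 0.58575971 -0.19137764 -1.0560937   0.        ] -60.50971182857604 [[-1.1, -0.1], [1.6, -0.3], [0.2, 0.2], [0.6, 0.2], [-0.3, 0.1], [-0.6, 0.5], [-4.6, -0.4], [0.2, 0.2], [-0.1, 0.0], [2.5, -0.4]]
front [0.0232 0.0319 0.035 ]
back [0.1008 0.0318 0.035 ]
hole [0.0608 0.0315 0.035 ]
hole lo [0.0704 0.0314 0.026 ]
tip model [0.021  0.0326 0.1044] tip pred [524.36616339 340.90964024]
[ 5.85950558e-01 -1.91858558e-01 -1.05594434e+00 -5.41175765e-04] -60.50115381026185 [[-0.9, -0.1], [1.4, -0.3], [0.2, 0.3], [0.5, 0.3], [-0.2, 0.1], [-0.6, 0.5], [-4.7, -0.5], [0.1, 0.1], [-0.2, -0.1], [2.6, -0.5]]
front [0.0232 0.032  0.0345]
back [0.101  0.0319 0.0345]
hole [0.0608 0.0316 0.0345]
hole lo [0.0704 0.0315 0.0255]
tip model [0.0205 0.0327 0.1044] tip pred [524.36616339 340.90964024]
```

```bash
python3 - <<'E'
from h import *
u=np.load("unit2.npy")
go([tcp_for_tip(u,(.065,.032,.065),40),tcp_for_tip(u,(.065,.032,.045),40),tcp_for_tip(u,(.065,.032,.032),40)])
E
```

```text
[-0.08, 0.007, 0.586] [-0.003, -0.002, -0.011] rows 1.4
[0.048, 0.005, 0.739] [-0.003, -0.002, -0.011] rows 1.8
[0.131, 0.005, 0.839] [-0.003, -0.002, -0.011] rows 2.0
```

{"method": "servo_tool", "body": {"plan": [[-0.03,0,0.2,0,0,0,15],[-0.06,0,0.4,0,0,-0.005,15],[-0.08,0,0.59,0,0,-0.01,15],[-0.08,0,0.59,0,0,-0.01,15],[-0.08,0,0.59,0,0,-0.01,15]]}}

```text
time: 7.87
tool_pos: [0.6102, -0.1724, 0.1718]
ee_rot: [-3.135, 0.693, 2.086]
wrist_force: [0.1, 0.6, -1.0]
width: 0.0237
finger_force: 30.0
```

```bash
python3 - <<'E'
from h import *
u=np.load("unit2.npy"); o=robot.get_obs(); print("tip",inu(u,tip_now(o)),o["wrist_force"])
go([tcp_for_tip(u,(.065,.032,.045),40),tcp_for_tip(u,(.065,.032,.032),40)],o)
im=robot.snapshot("wrist"); cv2.imwrite("pics/w4z.png",cv2.resize(im[92:212,200:350,::-1],(750,600),interpolation=cv2.INTER_CUBIC))
E
```

```text
tip [0.06422867 0.02973514 0.06250505] [ 0.05446719  0.58576966 -1.01925639]
[0.112, 0.015, 0.139] [-0.004, -0.003, 0.0] rows 0.4
[0.195, 0.016, 0.239] [-0.004, -0.003, 0.0] rows 0.7
```

View pics/w4z.png

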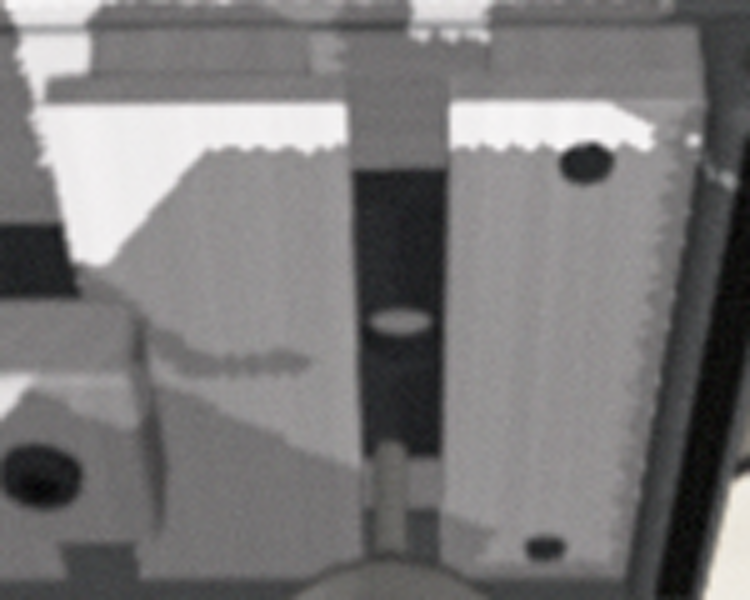

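{"method": "servo_tool", "body": {"plan": [[0.05,0.02,0.06,0,0,0,15],[0.11,0.02,0.13,0,0,0,15],[0.14,0.02,0.17,0,0,0,15],[0.17,0.02,0.21,0,0,0,15],[0.2,0.02,0.245,0,0,0,15],[0.2,0.02,0.245,0,0,0,15]]}}

```text
time: 8.42
tool_pos: [0.6121, -0.1706, 0.1389]
ee_rot: [-3.134, 0.693, 2.089]
wrist_force: [0.2, -0.2, -1.8]
width: 0.0243
finger_force: 30.0
```

```bash
python3 - <<'E'
from h import *
u=np.load("unit2.npy"); o=robot.get_obs(); print("tip",inu(u,tip_now(o)),o["wrist_force"],o["wrist_torque"])
go([tcp_for_tip(u,(.065,.032,.031),40),tcp_for_tip(u,(.045,.032,.031),40)],o)
im=robot.snapshot("wrist"); cv2.imwrite("pics/w5z.png",cv2.resize(im[92:212,200:350,::-1],(750,600),interpolation=cv2.INTER_CUBIC))
E
```

```text
tip [0.06359597 0.03241601 0.02958198] [ 0.16283698 -0.23372894 -1.78505943] [ 0.42316251  0.14789406 -0.01205918]
[-0.013, -0.012, -0.003] [-0.004, -0.003, 0.002] rows 0.1
[0.141, -0.012, -0.131] [-0.004, -0.003, 0.002] rows 0.5
```

View pics/w5z.png

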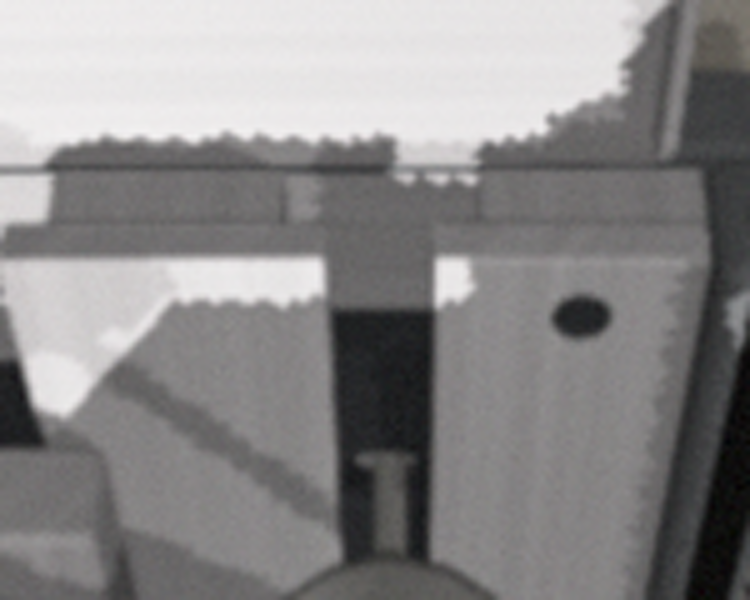

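```bash
python3 - <<'E'
from h import *
u=np.load("unit2.npy"); go([tcp_for_tip(u,(x,.032,.031),40) for x in (.06,.02,-.03)])
E
```

```text
[0.033, -0.014, -0.03] [-0.003, -0.003, 0.001] rows 0.1
[0.341, -0.015, -0.286] [-0.003, -0.003, 0.001] rows 1.1
[0.725, -0.016, -0.606] [-0.003, -0.003, 0.001] rows 2.3
```

{"method": "servo_tool", "body": {"plan": [[0.03,-0.01,-0.03,0,0,0,15],[0.07,-0.01,-0.06,0,0,0,15],[0.12,-0.01,-0.1,0,0,0,15],[0.18,-0.01,-0.15,0,0,0,15],[0.25,-0.01,-0.21,0,0,0,15],[0.33,-0.01,-0.275,0,0,0,15],[0.41,-0.01,-0.34,0,0,0,15],[0.49,-0.01,-0.41,0,0,0,15],[0.57,-0.01,-0.475,0,0,0,15],[0.65,-0.01,-0.54,0,0,0,15],[0.72,-0.01,-0.605,0,0,0,15],[0.72,-0.01,-0.605,0,0,0,15]]}}

```text
time: 9.47
tool_pos: [0.565, -0.0874, 0.1405]
ee_rot: [-3.136, 0.692, 2.089]
wrist_force: [0.6, 0.5, -2.0]
width: 0.0238
finger_force: 30.0
```

```bash
python3 - <<'E'
from h import *
u=np.load("unit2.npy"); o=robot.get_obs(); print("tip",inu(u,tip_now(o)),o["wrist_force"],o["wrist_torque"],o["joint_positions"].round(2))
im=robot.snapshot("wrist"); cv2.imwrite("pics/w6.png",im[:,:,::-1])
r=robot.find_in("bar_hole","wrist"); print([(np.round(d['extent'],1).tolist(),round(d['conf'],2)) for d in r[:2]])
w=cam("wrist",o)
if r: print(inu(u,onz(w,r[0]["extent"][:2],.035)))
print(proj(w,pose(u,[(0,.032,.026),(-.11,.032,.026),(-.03,.032,.035)])))
go([tcp_for_tip(u,(-.057,.032,.031),40)],o)
E
```

```text
tip [-0.03210309  0.03266628  0.03112094] [ 0.61045226  0.4838073  -2.01536312] [0.42956179 0.10293184 0.00665506] [ 0.12 -0.02  1.77 -0.69  1.18 -0.2 ]
[([278.2, 180.2, 34.0, 53.6], 0.76)]
[-0.03902495  0.03285049  0.035     ]
[[277.33250873 198.28740511]
 [277.1400411  108.70682308]
 [277.24049468 186.58687502]]
[0.2, -0.011, -0.159] [-0.002, -0.004, 0.001] rows 0.6
```

{"method": "servo_tool", "body": {"plan": [[0.05,-0.01,-0.04,0,0,0,15],[0.1,-0.01,-0.08,0,0,0,15],[0.15,-0.01,-0.12,0,0,0,15],[0.2,-0.01,-0.16,0,0,0,15],[0.2,-0.01,-0.16,0,0,0,15],[0.2,-0.01,-0.16,0,0,0,15]]}}

```text
time: 10.07
tool_pos: [0.5522, -0.0669, 0.1403]
ee_rot: [-3.137, 0.693, 2.087]
wrist_force: [-0.0, 0.3, -1.1]
width: 0.024
finger_force: 30.0
```

```bash
python3 - <<'E'
from h import *
u=np.load("unit2.npy"); o=robot.get_obs(); print("tip",inu(u,tip_now(o)),o["wrist_force"])
im=robot.snapshot("wrist"); cv2.imwrite("pics/w7.png",im[:,:,::-1]); cv2.imwrite("pics/w7z.png",cv2.resize(im[60:240,180:390,::-1],(700,600),interpolation=cv2.INTER_CUBIC))
w=cam("wrist",o); print(((proj(w,pose(u,[(0,.032,.026),(0,.032,.045),(-.11,.032,.026),(-.055,.032,.035)]))-[180,60])*3.333).round(0).tolist())
go([tcp_for_tip(u,(-.053,.032,.031),40),tcp_for_tip(u,(-.053,.032,.07),40)],o)
E
```

```text
tip [-0.05609773  0.03155433  0.03100331] [-0.02901833  0.32106553 -1.05431844]
[[328.0, 507.0], [328.0, 559.0], [328.0, 244.0], [328.0, 420.0]]
[-0.018, -0.001, 0.019] [-0.002, -0.003, 0.001] rows 0.1
[-0.267, -0.002, -0.281] [-0.002, -0.003, 0.001] rows 0.9
```

View pics/w7z.png

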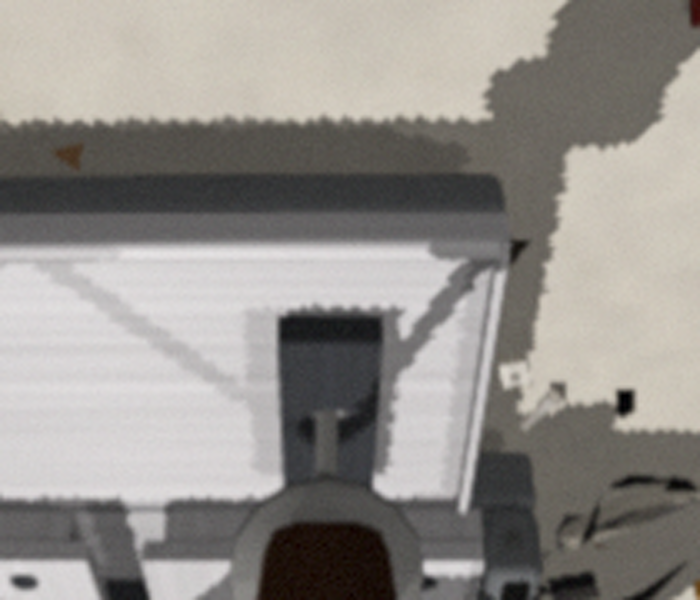

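{"method": "servo_tool", "body": {"plan": [[0.02,0,-0.015,0,0,0,15],[0.04,0,-0.032,0,0,0,15],[0.04,0,-0.032,0,0,0,15],[0.005,0,-0.003,0,0,0,15],[0.005,0,-0.003,0,0,0,15],[-0.04,0,-0.05,0,0,0,15],[-0.1,0,-0.12,0,0,0,15],[-0.17,0,-0.21,0,0,0,15],[-0.26,0,-0.31,0,0,0,15],[-0.38,0,-0.46,0,0,0,15],[-0.5,0,-0.6,0,0,0,15],[-0.5,0,-0.6,0,0,0,15]]}}

```text
time: 11.12
tool_pos: [0.5554, -0.0675, 0.2262]
ee_rot: [3.133, 0.7, 2.079]
wrist_force: [0.1, 0.5, -0.2]
width: 0.0236
finger_force: 30.0
```

```bash
python3 - <<'E'
from h import *
u=np.load("unit2.npy"); o=robot.get_obs(); print("tip",inu(u,tip_now(o)),o["wrist_force"],o["joint_positions"].round(2))
im=robot.snapshot("wrist"); cv2.imwrite("pics/w8.png",im[:,:,::-1])
w=cam("wrist",o); r=robot.find_in("bar_hole","wrist"); 
for d in r[:2]:
    e=d["extent"]; print(np.round(e,1),d["conf"],"front",inu(u,onz(w,(e[0],e[1]-e[3]/2),.026)),"back",inu(u,onz(w,(e[0],e[1]+e[3]/2),.035)))
g=np.array([.4472,-.3209,.1525]); hx=np.array([-.7193,.6947,0])  # hx: tool x at grasp
Rg=down(136.03)
go([(g+hx*.08+[0,0,.12],Rg)],o)
E
```

```text
tip [-0.05332023  0.03512989  0.11733286] [ 0.1467156   0.45950634 -0.1668332 ] [ 0.16 -0.09  1.67 -0.67  1.34 -0.27]
[274.3 114.1  26.8  62.8] 0.58 front [-0.09099441  0.03220774  0.026     ] back [-0.01464772  0.03148711  0.035     ]
[279.1 249.8  57.5 147.4] 0.47 front [0.05018735 0.03702783 0.026     ] back [0.67773589 0.03799685 0.035     ]
[-1.004, -2.412, 0.22] [-0.061, 0.443, -0.179] rows 6.3
```

{"method": "servo_tool", "body": {"plan": [[-0.15,-0.3,0,-0.01,0.05,-0.02,15],[-0.3,-0.6,0,-0.015,0.11,-0.045,15],[-0.4,-0.9,0,-0.02,0.16,-0.065,15],[-0.42,-1,0,-0.027,0.2,-0.08,15],[-0.42,-1,0,-0.03,0.25,-0.1,15]]}}

```text
time: 11.63
tool_pos: [0.4792, -0.146, 0.247]
ee_rot: [-3.104, 0.296, 2.253]
wrist_force: [0.7, 0.4, -1.2]
width: 0.024
finger_force: 30.0
```

```bash
cat >> h.py <<'E'
g=np.array([.4472,-.3209,.1525]); hx=np.array([-.7193,.6947,0]); Rg=down(136.03)
E
python3 - <<'E'
from h import *
go([(g+hx*.08+[0,0,.12],Rg)])
E
```

```text
[-0.42, -1.451, -0.083] [-0.035, 0.186, -0.08] rows 3.6
```

{"method": "servo_tool", "body": {"plan": [[-0.1,-0.3,-0.02,-0.01,0.06,-0.03,15],[-0.2,-0.6,-0.05,-0.02,0.12,-0.05,15],[-0.3,-0.9,-0.08,-0.035,0.186,-0.08,15],[-0.35,-1,-0.08,-0.035,0.186,-0.08,15],[-0.35,-1,-0.08,-0.035,0.186,-0.08,15]]}}

```text
time: 12.05
tool_pos: [0.4221, -0.2345, 0.2661]
ee_rot: [-3.138, 0.0, 2.368]
wrist_force: [0.5, 1.0, -1.6]
width: 0.0239
finger_force: 30.0
```

```bash
python3 - <<'E'
from h import *
go([(g+hx*.08+[0,0,.12],Rg),(g+[0,0,.11],Rg)])
E
```

```text
[0.016, -0.447, -0.062] [-0.002, 0.0, -0.004] rows 1.1
[-0.784, -0.443, 0.038] [-0.002, 0.0, -0.004] rows 2.2
```

{"method": "servo_tool", "body": {"plan": [[0,-0.22,0,0,0,0,15],[-0.1,-0.45,0,0,0,-0.004,15],[-0.3,-0.45,0,0,0,-0.004,15],[-0.55,-0.45,0,0,0,-0.004,15],[-0.78,-0.45,0.02,0,0,-0.004,15],[-0.78,-0.45,0.02,0,0,-0.004,15],[-0.78,-0.45,0.02,0,0,-0.004,15]]}}

```text
time: 12.63
tool_pos: [0.4487, -0.3159, 0.2638]
ee_rot: [-3.14, -0.001, 2.383]
wrist_force: [0.4, 0.8, -0.7]
width: 0.0241
finger_force: 30.0
```

```bash
python3 - <<'E'
from h import *
o=robot.get_obs(); print(o["time"],o["tool_pos"],o["ee_rot"])
go([(g+[0,0,.11],Rg),(g+[0,0,.01],Rg),(g,Rg)],o)
im=robot.snapshot("wrist"); cv2.imwrite("pics/w9.png",im[:,:,::-1])
E
```

```text
12.6333 [ 0.44868865 -0.31590736  0.26376935] [-3.14011393e+00 -1.36590961e-03  2.38282815e+00]
[-0.024, -0.046, 0.013] [-0.001, -0.001, 0.006] rows 0.1
[-0.025, -0.045, 1.013] [-0.001, -0.001, 0.006] rows 2.4
[-0.025, -0.045, 1.113] [-0.001, -0.001, 0.006] rows 2.7
```

{"method": "servo_tool", "body": {"plan": [[-0.02,-0.04,0,0,0,0.006,15],[-0.02,-0.04,0,0,0,0.006,15],[-0.02,-0.04,0.05,0,0,0.006,15],[-0.02,-0.04,0.1,0,0,0.006,15],[-0.02,-0.04,0.1,0,0,0.006,15]]}}

```text
time: 13.1
tool_pos: [0.4463, -0.321, 0.2546]
ee_rot: [-3.14, 0.0, 2.372]
wrist_force: [-0.3, -0.0, -2.8]
width: 0.0238
finger_force: 30.0
```

```bash
python3 - <<'E'
from h import *
o=robot.get_obs(); print(o["time"],o["tool_pos"],o["ee_rot"])
go([(g+[0,0,.01],Rg),(g,Rg)],o)
E
```

```text
13.1 [ 0.44634344 -0.32103968  0.25460526] [-3.14019148e+00  4.90580950e-04  2.37201122e+00]
[-0.005, 0.008, 0.921] [-0.001, 0.0, -0.001] rows 2.2
[-0.005, 0.008, 1.021] [-0.001, 0.0, -0.001] rows 2.4
```

Aligned; descend into the notch.

{"method": "servo_tool", "body": {"plan": [[0,0,0.15,0,0,0,15],[0,0,0.3,0,0,0,15],[0,0,0.45,0,0,0,15],[0,0,0.6,0,0,0,15],[0,0,0.75,0,0,0,15],[0,0,0.88,0,0,0,15],[0,0,0.93,0,0,0,15],[0,0,0.97,0,0,0,15],[0,0,0.99,0,0,0,15],[0,0,0.99,0,0,0,15]]}}

```text
time: 13.93
tool_pos: [0.4471, -0.322, 0.1572]
ee_rot: [-3.14, 0.003, 2.372]
wrist_force: [0.0, 0.6, -1.7]
width: 0.0237
finger_force: 30.0
```

```bash
python3 - <<'E'
from h import *
o=robot.get_obs(); print(o["time"],o["tool_pos"],o["ee_rot"],o["wrist_force"],o["wrist_torque"])
go([(g,Rg)],o)
E
```

```text
13.9333 [ 0.44711501 -0.32202313  0.15719492] [-3.14027270e+00  2.90363038e-03  2.37198202e+00] [ 0.00398001  0.62565988 -1.66749625] [-0.01669311 -0.15035158  0.02612174]
[0.007, 0.009, 0.047] [-0.001, 0.002, -0.001] rows 0.1
```

{"method": "servo_tool", "body": {"plan": [[0,0,0.02,0,0,0,15],[0,0,0.035,0,0,0,15],[0,0,0.05,0,0,0,15],[0,0,0.05,0,0,0,15]]}}

```text
time: 14.27
tool_pos: [0.4473, -0.3222, 0.1525]
ee_rot: [-3.14, 0.004, 2.372]
wrist_force: [0.8, -0.2, -0.3]
width: 0.0241
finger_force: 30.0
```

{"method": "servo_tool", "body": {"plan": [[0,0,0,0,0,0,30],[0,0,0,0,0,0,50],[0,0,0,0,0,0,50],[0,0,0,0,0,0,50],[0,0,-0.1,0,0,0,50],[0,0,-0.35,0,0,0,50],[0,0,-0.7,0,0,0,50],[0,0,-1,0,0,0,50],[0,0,-1,0,0,0,50]]}}

```text
time: 15.02
tool_pos: [0.4491, -0.3235, 0.2609]
ee_rot: [-3.141, 0.017, 2.372]
wrist_force: [0.3, 0.8, 0.8]
width: 0.0501
finger_force: 0.0
```

```bash
python3 - <<'E'
from h import *
u=np.load("unit2.npy")
o=robot.get_obs(); print(o["time"],o["tool_pos"],o["ee_rot"],o["wrist_force"])
for c in ("wrist","side"):
    im=robot.snapshot(c); cv2.imwrite(f"pics/{c}10.png",im[:,:,::-1])
a=cv2.imread("pics/wrist10.png"); b=cv2.imread("pics/side10.png")[120:300,240:420]
cv2.imwrite("pics/c10.png",np.hstack([cv2.resize(a[100:280,150:400],(400,288)),cv2.resize(b,(288,288),interpolation=cv2.INTER_CUBIC)]))
E
```

```text
15.0167 [ 0.44909263 -0.32354606  0.26087678] [-3.14084171  0.0167157   2.37206941] [0.26299404 0.75361862 0.8151848 ]
```

View pics/c10.png

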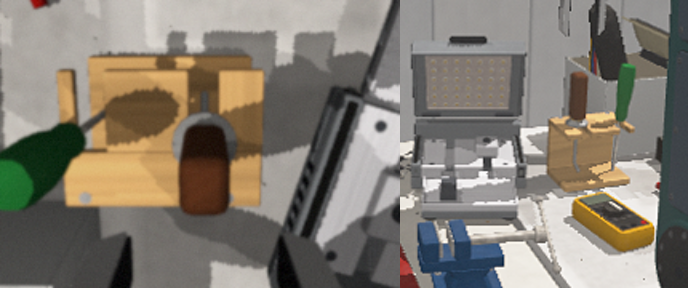

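```bash
cat >> h.py <<'E'
def lidtcp(u,a,d=.158,y=-.03,off=0.0):
    n=np.array([np.sin(a),0,np.cos(a)]); c=np.array([.157-d*np.cos(a),y,.078+d*np.sin(a)])+n*(.015+off)
    return pose(u,c+[.008,0,.017])[0],down(np.degrees(u[2])+180)
E
python3 - <<'E'
from h import *
u=np.load("unit2.npy"); t=cam("top")
for q in [(548,95),(735,255),(640,220),(605,385)]: 
    uv=(180+q[0]/2.5,90+q[1]/2.5); print(q,onz(t,uv,0).round(3),inu(u,onz(t,uv,0)).round(3),"z.3",inu(u,onz(t,uv,.3)).round(3))
s=cam("side"); 
# lid angle refit from new side picture detection + old top one
for c in ("side",):
    r=robot.find_in("lid",c); print([(np.round(d['extent'],1).tolist(),round(d['conf'],2)) for d in r[:2]])
def lp(a,sy,out): return (.157-.168*np.cos(a)+(.015 if out else -.024)*np.sin(a), .097*sy, .078+.168*np.sin(a)+(.015 if out else -.024)*np.cos(a))
T=lambda x,y:(180+x/2.5,90+y/2.5); S=lambda x,y:(170+x/3.333,120+y/3.333)
lid=[(t,T(425,38),1,1),(t,T(565,232),-1,1),(t,T(388,80),1,0),(t,T(510,265),-1,0),(s,S(262,113),1,0),(s,S(495,110),-1,0),(s,S(260,90),1,1),(s,S(497,92),-1,1)]
for a in (1.1,1.15,1.2,1.25): print(a,[ (proj(c,pose(u,lp(a,sy,ou)))[0]-uv).round(1).tolist() for c,uv,sy,ou in lid])
p,Rt=lidtcp(u,1.2,off=.025); print(p,np.hypot(*p[:2])); go([(p+[0,0,.07],Rt),(p,Rt)])
E
```

```text
(548, 95) [ 0.737 -0.395  0.   ] [0.252 0.031 0.   ] z.3 [ 0.135 -0.003  0.3  ]
(735, 255) [ 0.571 -0.579  0.   ] [ 0.33  -0.203  0.   ] z.3 [ 0.189 -0.166  0.3  ]
(640, 220) [ 0.607 -0.485  0.   ] [ 0.266 -0.126  0.   ] z.3 [ 0.145 -0.112  0.3  ]
(605, 385) [ 0.441 -0.445  0.   ] [ 0.149 -0.251  0.   ] z.3 [ 0.064 -0.199  0.3  ]
[([283.2, 166.9, 69.7, 51.5], 0.91)]
1.1 [[-4.5, -0.6], [-9.5, 7.0], [-5.9, -5.9], [-5.2, 3.7], [-2.9, 1.6], [0.0, 2.6], [-1.6, -1.1], [-1.4, -1.6]]
1.15 [[-0.8, -3.1], [-5.5, 4.8], [-2.6, -8.4], [-1.6, 1.6], [-2.7, -0.8], [-0.1, 0.3], [-1.5, -2.9], [-1.6, -3.4]]
1.2 [[3.0, -5.6], [-1.5, 2.5], [0.8, -10.9], [2.2, -0.4], [-2.6, -3.0], [-0.3, -2.0], [-1.3, -4.5], [-1.8, -5.0]]
1.25 [[6.8, -8.1], [2.5, 0.3], [4.3, -13.4], [6.1, -2.6], [-2.5, -5.2], [-0.5, -4.2], [-1.2, -6.0], [-2.0, -6.4]]
[ 0.63104086 -0.33238487  0.25675649] 0.7132266565578458
[-1.398, 1.203, -0.742] [-0.001, 0.002, 0.182] rows 4.8
[-1.396, 1.204, -0.042] [-0.001, 0.002, 0.182] rows 4.4
```

{"method": "servo_tool", "body": {"plan": [[0,0,-0.3,0,0,0,50],[0,0,-0.65,0,0,0.03,20],[-0.2,0.2,-0.74,0,0,0.08,0],[-0.4,0.4,-0.74,0,0,0.13,0],[-0.65,0.6,-0.74,0,0,0.18,0],[-0.85,0.8,-0.74,0,0,0.18,0],[-1,0.95,-0.74,0,0,0.18,0],[-1,0.95,-0.74,0,0,0.18,0]]}}

```text
time: 15.83
tool_pos: [0.5876, -0.3219, 0.32]
ee_rot: [-3.138, -0.005, 2.092]
wrist_force: [0.9, 0.2, -0.5]
width: 0.0069
finger_force: 0.0
```

```bash
python3 - <<'E'
from h import *
u=np.load("unit2.npy"); o=robot.get_obs(); print(o["joint_positions"].round(2))
p,Rt=lidtcp(u,1.2,off=.025); go([(p+[0,0,.07],Rt),(p+[0,0,-.01],Rt)])
E
```

```text
[-0.59  0.39  0.77 -0.    1.98 -1.11]
[-0.307, 0.324, -0.07] [-0.002, -0.003, 0.004] rows 1.1
[-0.31, 0.326, 0.73] [-0.002, -0.003, 0.004] rows 2.1
```

{"method": "servo_tool", "body": {"plan": [[-0.16,0.16,-0.07,0,0,0,0],[-0.31,0.33,-0.07,0,0,0,0],[-0.31,0.33,0.1,0,0,0,0],[-0.31,0.33,0.3,0,0,0,0],[-0.31,0.33,0.5,0,0,0,0],[-0.31,0.33,0.65,0,0,0,0],[-0.31,0.33,0.65,0,0,0,0],[-0.31,0.33,0.65,0,0,0,0]]}}

```text
time: 16.5
tool_pos: [0.6276, -0.3332, 0.2585]
ee_rot: [-3.138, -0.002, 2.089]
wrist_force: [0.6, 1.1, 0.0]
width: 0.0001
finger_force: 0.0
```

```bash
python3 - <<'E'
from h import *
u=np.load("unit2.npy"); o=robot.get_obs(); print(o["joint_positions"].round(2),o["wrist_force"],inu(u,o["tool_pos"]),o["width"])
go([lidtcp(u,a) for a in (1.2,1.15,1.1,1.0,.9,.8,.7,.6)],o)
E
```

```text
[-0.57  0.47  0.79 -0.    1.89 -1.09] [0.58639312 1.06492745 0.02039745] [ 0.14408285 -0.03340733  0.25854392] 7.827117069997215e-05
[0.223, 0.035, 0.109] [-0.002, -0.001, 0.002] rows 0.6
[0.299, 0.036, 0.132] [-0.002, -0.001, 0.002] rows 0.8
[0.373, 0.036, 0.16] [-0.002, -0.001, 0.002] rows 1.0
[0.518, 0.037, 0.226] [-0.002, -0.001, 0.002] rows 1.4
[0.655, 0.037, 0.306] [-0.002, -0.001, 0.002] rows 1.7
[0.783, 0.038, 0.399] [-0.002, -0.001, 0.002] rows 2.1
[0.902, 0.039, 0.505] [-0.002, -0.001, 0.002] rows 2.5
[1.009, 0.04, 0.621] [-0.002, -0.001, 0.002] rows 2.8
```

{"method": "servo_tool", "body": {"plan": [[0.11,0.02,0.06,0,0,0,0],[0.22,0.03,0.11,0,0,0,0],[0.26,0.03,0.12,0,0,0,0],[0.3,0.03,0.13,0,0,0,0],[0.35,0.03,0.15,0,0,0,0],[0.41,0.03,0.175,0,0,0,0],[0.47,0.03,0.2,0,0,0,0],[0.53,0.03,0.23,0,0,0,0],[0.59,0.03,0.27,0,0,0,0],[0.65,0.03,0.305,0,0,0,0],[0.72,0.03,0.35,0,0,0,0],[0.78,0.03,0.4,0,0,0,0]]}}

```text
time: 17.5
tool_pos: [0.5921, -0.2631, 0.224]
ee_rot: [3.141, 0.004, 2.09]
wrist_force: [-4.3, 3.7, 11.3]
width: 0.0004
finger_force: 6.7
```

```bash
python3 - <<'E'
from h import *
u=np.load("unit2.npy"); o=robot.get_obs(); print(o["joint_positions"].round(2),o["wrist_force"],inu(u,o["tool_pos"]))
im=robot.snapshot("side"); cv2.imwrite("pics/s11.png",im[:,:,::-1]); r=robot.find_in("lid","side"); print([(np.round(d['extent'],1).tolist(),round(d['conf'],2)) for d in r[:2]])
go([lidtcp(u,a) for a in (.8,.7,.6,.5,.4,.3,.2)],o)
E
```

```text
[-0.51  0.3   1.07 -0.    1.76 -1.02] [-4.32869454  3.73668463 11.26438283] [ 0.06557791 -0.02983615  0.22398373]
[([283.3, 172.1, 71.4, 41.6], 0.84)]
[-0.001, -0.002, 0.052] [0.0, 0.002, 0.003] rows 0.1
[0.118, -0.001, 0.157] [0.0, 0.002, 0.003] rows 0.5
[0.226, -0.001, 0.273] [0.0, 0.002, 0.003] rows 0.9
[0.322, -0.001, 0.4] [0.0, 0.002, 0.003] rows 1.2
[0.405, -0.0, 0.535] [0.0, 0.002, 0.003] rows 1.6
[0.473, -0.0, 0.678] [0.0, 0.002, 0.003] rows 2.0
[0.527, 0.0, 0.827] [0.0, 0.002, 0.003] rows 2.4
```

```bash
python3 - <<'E'
from h import *
u=np.load("unit2.npy"); s=cam("side")
def lp(a,sy,out): return (.157-.168*np.cos(a)+(.015 if out else -.024)*np.sin(a), .097*sy, .078+.168*np.sin(a)+(.015 if out else -.024)*np.cos(a))
for a in (1.25,1.2,1.15,1.1,1.05,1,.95,.9,.85,.8,.75): print(a,min(proj(s,pose(u,lp(a,y,1)))[0][1] for y in (1,-1)).round(1),[round(x,4) for x in lp(a,0,1)])
E
```

```text
1.25 141.1 [np.float64(0.1183), 0.0, np.float64(0.2422)]
1.2 142.5 [np.float64(0.1101), 0.0, np.float64(0.24)]
1.15 144.1 [np.float64(0.1021), 0.0, np.float64(0.2375)]
1.1 145.9 [np.float64(0.0942), 0.0, np.float64(0.2345)]
1.05 147.8 [np.float64(0.0864), 0.0, np.float64(0.2312)]
1 149.8 [np.float64(0.0789), 0.0, np.float64(0.2275)]
0.95 152.0 [np.float64(0.0715), 0.0, np.float64(0.2234)]
0.9 154.3 [np.float64(0.0643), 0.0, np.float64(0.2189)]
0.85 156.7 [np.float64(0.0574), 0.0, np.float64(0.2141)]
0.8 159.3 [np.float64(0.0507), 0.0, np.float64(0.209)]
0.75 161.9 [np.float64(0.0443), 0.0, np.float64(0.2035)]
```

{"method": "servo_tool", "body": {"plan": [[0,0,-0.2,0,0,0,0],[0,0,-0.45,0,0,0,0],[0,0,-0.7,0,0,0,0],[-0.2,0,-0.7,0,0,0,0],[-0.45,0,-0.7,0,0,0,0],[-0.7,0,-0.7,0,0,0,0],[-0.7,0,-0.7,0,0,0,0],[-0.7,0,-0.7,0,0,0,0]]}}

```text
time: 18.27
tool_pos: [0.6273, -0.3254, 0.2884]
ee_rot: [-3.139, -0.001, 2.088]
wrist_force: [-0.7, -0.3, -1.0]
width: 0.0004
finger_force: 0.0
```

```bash
python3 - <<'E'
from h import *
u=np.load("unit2.npy"); o=robot.get_obs(); print(o["wrist_force"],inu(u,o["tool_pos"]))
for c in ("side","top","wrist"):
    im=robot.snapshot(c); cv2.imwrite(f"pics/{c}12.png",im[:,:,::-1]); 
    for t in ("lid","lid_edge","bar_hole"):
        r=robot.find_in(t,c); print(c,t,[(np.round(d['extent'],1).tolist(),round(d['conf'],2)) for d in r[:2]])
w=cam("wrist",o); t=cam("top"); s=cam("side")
def lp(a,sy,dn): return (.157-.168*np.cos(a)+dn*np.sin(a), .097*sy, .078+.168*np.sin(a)+dn*np.cos(a))
def slab(a): return [lp(a,sy,dn) for sy in (1,-1) for dn in (.015,-.024)]+[(.157+.015*np.sin(a),sy*.097,.078+.015*np.cos(a)) for sy in (1,-1)]
for a in (1.15,1.05,.95,.85,.75,.65): 
    out=[]
    for c in (s,t,w):
        q=proj(c,pose(u,slab(a))); out.append(np.r_[(q.min(0)+q.max(0))/2,np.ptp(q,0)].round(0).tolist())
    print(a,out)
p=pose(u,(.125,-.03,.215))[0]; go([(p,down(np.degrees(u[2])+180))],o)
E
```

```text
[-0.68706092 -0.29416804 -1.0449643 ] [ 0.13712811 -0.02980674  0.28838629]
side lid [([281.6, 172.8, 72.5, 33.7], 0.95), ([350.1, 184.4, 18.5, 35.8], 0.55)]
side lid_edge [([279.9, 173.2, 74.6, 41.5], 0.83), ([350.6, 194.1, 15.4, 61.1], 0.73)]
side bar_hole [([269.1, 238.8, 6.3, 11.7], 0.58)]
top lid [([348.0, 185.8, 10.7, 16.3], 0.41)]
top lid_edge [([351.4, 148.3, 60.6, 67.0], 0.98)]
top bar_hole [([292.6, 184.7, 25.5, 19.5], 0.83)]
wrist lid [([315.9, 147.1, 266.6, 127.3], 0.92)]
wrist lid_edge [([317.1, 106.7, 266.5, 213.4], 0.29), ([316.9, 146.4, 266.0, 128.5], 0.22)]
wrist bar_hole [([332.5, 22.6, 22.3, 45.1], 0.69)]
1.15 [[282.0, 167.0, 73.0, 45.0], [370.0, 150.0, 75.0, 96.0], [321.0, 168.0, 284.0, 89.0]]
1.05 [[282.0, 168.0, 73.0, 41.0], [367.0, 154.0, 81.0, 95.0], [321.0, 158.0, 282.0, 109.0]]
0.95 [[282.0, 170.0, 74.0, 36.0], [364.0, 158.0, 87.0, 94.0], [320.0, 149.0, 277.0, 126.0]]
0.85 [[282.0, 172.0, 74.0, 31.0], [361.0, 160.0, 92.0, 98.0], [319.0, 141.0, 271.0, 141.0]]
0.75 [[282.0, 175.0, 74.0, 26.0], [359.0, 161.0, 97.0, 101.0], [318.0, 135.0, 264.0, 152.0]]
0.65 [[282.0, 178.0, 74.0, 20.0], [356.0, 163.0, 100.0, 103.0], [317.0, 130.0, 255.0, 160.0]]
[0.12, 0.0, 0.734] [-0.001, -0.001, 0.002] rows 1.8
```

{"method": "servo_tool", "body": {"plan": [[0,0,0.2,0,0,0,0],[0,0,0.4,0,0,0,0],[0.05,0,0.6,0,0,0,0],[0.1,0,0.73,0,0,0,0],[0.1,0,0.73,0,0,0,0],[0.1,0,0.73,0,0,0,0]]}}

```text
time: 19.37
tool_pos: [0.6222, -0.3163, 0.2173]
ee_rot: [-3.14, 0.001, 2.089]
wrist_force: [-0.1, 0.6, 0.8]
width: 0.0004
finger_force: 0.0
```

```bash
python3 - <<'E'
from h import *
u=np.load("unit2.npy"); o=robot.get_obs(); print(o["wrist_force"],inu(u,o["tool_pos"]))
go([lidtcp(u,a,d=.125) for a in (1,.95,.9,.85,.8,.75,.7,.65,.6,.55,.5)],o)
E
```

```text
[-0.14603301  0.56244948  0.77329335] [ 0.12668966 -0.02973707  0.21726726]
[0.166, -0.002, 0.09] [-0.001, 0.001, 0.003] rows 0.5
[0.222, -0.002, 0.118] [-0.001, 0.001, 0.003] rows 0.6
[0.277, -0.001, 0.15] [-0.001, 0.001, 0.003] rows 0.8
[0.329, -0.001, 0.184] [-0.001, 0.001, 0.003] rows 0.9
[0.38, -0.001, 0.221] [-0.001, 0.001, 0.003] rows 1.1
[0.43, -0.001, 0.26] [-0.001, 0.001, 0.003] rows 1.2
[0.477, -0.0, 0.302] [-0.001, 0.001, 0.003] rows 1.4
[0.522, -0.0, 0.346] [-0.001, 0.001, 0.003] rows 1.5
[0.564, 0.0, 0.392] [-0.001, 0.001, 0.003] rows 1.6
[0.605, 0.0, 0.441] [-0.001, 0.001, 0.003] rows 1.8
[0.642, 0.001, 0.491] [-0.001, 0.001, 0.003] rows 1.9
```

{"method": "servo_tool", "body": {"plan": [[0.08,0,0.045,0,0,0,0],[0.16,0,0.09,0,0,0,0],[0.22,0,0.118,0,0,0,0],[0.275,0,0.15,0,0,0,0],[0.33,0,0.185,0,0,0,0],[0.38,0,0.22,0,0,0,0],[0.43,0,0.26,0,0,0,0],[0.475,0,0.3,0,0,0,0],[0.475,0,0.3,0,0,0,0]]}}

```text
time: 20.12
tool_pos: [0.5988, -0.2745, 0.1876]
ee_rot: [-3.141, 0.002, 2.09]
wrist_force: [0.0, -0.1, 1.7]
width: 0.0006
finger_force: 0.6
```

```bash
python3 - <<'E'
from h import *
u=np.load("unit2.npy"); o=robot.get_obs(); f=o["wrist_force"]; print("F unit",R.from_euler("z",-u[2]).apply(f),inu(u,o["tool_pos"]))
for c in ("side","wrist"):
    im=robot.snapshot(c); cv2.imwrite(f"pics/{c}13.png",im[:,:,::-1]); 
    r=robot.find_in("lid",c); print(c,[(np.round(d['extent'],1).tolist(),round(d['conf'],2)) for d in r[:2]])
go([lidtcp(u,a,d=.125) for a in (.7,.6,.5,.4,.3,.2,.1,0)],o)
E
```

```text
F unit [ 0.12947088 -0.06356967  1.72269505] [ 0.07878373 -0.02956328  0.18763705]
side [([284.4, 176.1, 73.7, 30.1], 0.97), ([203.7, 273.4, 24.5, 22.5], 0.61)]
wrist [([334.1, 232.9, 382.4, 149.9], 0.9), ([348.9, 45.0, 35.7, 87.1], 0.72)]
[-0.003, -0.004, 0.006] [-0.0, 0.001, 0.003] rows 0.0
[0.085, -0.004, 0.097] [-0.0, 0.001, 0.003] rows 0.3
[0.163, -0.004, 0.195] [-0.0, 0.001, 0.003] rows 0.6
[0.231, -0.003, 0.301] [-0.0, 0.001, 0.003] rows 0.9
[0.289, -0.003, 0.413] [-0.0, 0.001, 0.003] rows 1.2
[0.334, -0.003, 0.53] [-0.0, 0.001, 0.003] rows 1.5
[0.368, -0.002, 0.652] [-0.0, 0.001, 0.003] rows 1.8
[0.39, -0.002, 0.775] [-0.0, 0.001, 0.003] rows 2.1
```

{"method": "servo_tool", "body": {"plan": [[0.04,0,0.05,0,0,0,0],[0.085,0,0.1,0,0,0,0],[0.125,0,0.147,0,0,0,0],[0.163,0,0.195,0,0,0,0],[0.2,0,0.247,0,0,0,0],[0.23,0,0.3,0,0,0,0],[0.26,0,0.357,0,0,0,0],[0.29,0,0.413,0,0,0,0],[0.31,0,0.47,0,0,0,0],[0.335,0,0.53,0,0,0,0],[0.335,0,0.53,0,0,0,0]]}}

```text
time: 21.23
tool_pos: [0.5817, -0.2456, 0.1326]
ee_rot: [-3.14, -0.0, 2.09]
wrist_force: [1.0, 0.0, 0.6]
width: 0.0006
finger_force: 0.1
```

```bash
python3 - <<'E'
from h import *
u=np.load("unit2.npy"); o=robot.get_obs(); f=o["wrist_force"]; print("F unit",R.from_euler("z",-u[2]).apply(f),inu(u,o["tool_pos"]))
for c in ("side",):
    im=robot.snapshot(c); cv2.imwrite(f"pics/{c}14.png",im[:,:,::-1]); 
    r=robot.find_in("lid",c); print(c,[(np.round(d['extent'],1).tolist(),round(d['conf'],2)) for d in r[:2]])
go([lidtcp(u,a,d=.125) for a in (.2,.15,.1,.05,0,-.03)],o)
E
```

```text
F unit [0.49795679 0.8827322  0.5544143 ] [ 0.04518142 -0.0302205   0.13259508]
side [([283.9, 193.3, 73.9, 15.8], 0.79)]
[-0.003, 0.002, -0.019] [-0.001, -0.0, 0.003] rows 0.0
[0.015, 0.002, 0.041] [-0.001, -0.0, 0.003] rows 0.1
[0.031, 0.003, 0.102] [-0.001, -0.0, 0.003] rows 0.3
[0.043, 0.003, 0.164] [-0.001, -0.0, 0.003] rows 0.4
[0.052, 0.003, 0.226] [-0.001, -0.0, 0.003] rows 0.6
[0.056, 0.003, 0.264] [-0.001, -0.0, 0.003] rows 0.6
```

{"method": "servo_tool", "body": {"plan": [[0.01,0,0.03,0,0,0,0],[0.02,0,0.06,0,0,0,0],[0.03,0,0.09,0,0,0,0],[0.035,0,0.12,0,0,0,0],[0.04,0,0.15,0,0,0,0],[0.045,0,0.175,0,0,0,0],[0.05,0,0.2,0,0,0,0],[0.05,0,0.21,0,0,0,0],[0.05,0,0.21,0,0,0,0]]}}

```text
time: 22.08
tool_pos: [0.5799, -0.2421, 0.1133]
ee_rot: [-3.141, 0.002, 2.089]
wrist_force: [0.3, 0.1, 1.1]
width: 0.0005
finger_force: 0.1
```

```bash
python3 - <<'E'
from h import *
u=np.load("unit2.npy"); o=robot.get_obs(); f=o["wrist_force"]; print("F unit",R.from_euler("z",-u[2]).apply(f),inu(u,o["tool_pos"]))
go([lidtcp(u,a,d=.125) for a in (.05,0,-.03)],o)
E
```

```text
F unit [0.10386149 0.30867367 1.11972138] [ 0.04126143 -0.03004365  0.11326646]
[0.003, 0.0, -0.03] [-0.001, 0.001, 0.002] rows 0.1
[0.013, 0.001, 0.033] [-0.001, 0.001, 0.002] rows 0.1
[0.017, 0.001, 0.07] [-0.001, 0.001, 0.002] rows 0.2
```

Continue in small steps until a firm stop is felt.

{"method": "servo_tool", "body": {"plan": [[0,0,0.01,0,0,0,0],[0,0,0.02,0,0,0,0],[0,0,0.03,0,0,0,0],[0,0,0.04,0,0,0,0],[0,0,0.04,0,0,0,0]]}}

```text
time: 22.5
tool_pos: [0.5801, -0.2421, 0.1096]
ee_rot: [-3.141, 0.003, 2.089]
wrist_force: [0.3, 1.0, 0.9]
width: 0.0003
finger_force: 0.5
```

{"method": "servo_tool", "body": {"plan": [[0,0,0.01,0,0,0,0],[0,0,0.02,0,0,0,0],[0,0,0.02,0,0,0,0]]}}

```text
time: 22.75
tool_pos: [0.5801, -0.2421, 0.1076]
ee_rot: [-3.141, 0.003, 2.089]
wrist_force: [-0.5, -0.4, 0.6]
width: 0.0005
finger_force: 0.6
```

{"method": "servo_tool", "body": {"plan": [[0,0,0.01,0,0,0,0],[0,0,0.02,0,0,0,0],[0,0,0.02,0,0,0,0]]}}

```text
time: 23.0
tool_pos: [0.5801, -0.2421, 0.1055]
ee_rot: [-3.141, 0.003, 2.089]
wrist_force: [-0.3, 1.3, 1.5]
width: 0.0005
finger_force: 0.5
```

{"method": "servo_tool", "body": {"plan": [[0,0,0.01,0,0,0,0],[0,0,0.02,0,0,0,0],[0,0,0.02,0,0,0,0]]}}

```text
time: 23.25
tool_pos: [0.5801, -0.2421, 0.1035]
ee_rot: [-3.141, 0.003, 2.089]
wrist_force: [0.6, 0.7, 1.5]
width: 0.0002
finger_force: 0.5
```

{"method": "servo_tool", "body": {"plan": [[0,0,0.01,0,0,0,0],[0,0,0.02,0,0,0,0],[0,0,0.02,0,0,0,0]]}}

```text
time: 23.5
tool_pos: [0.58, -0.2421, 0.1015]
ee_rot: [-3.141, 0.002, 2.089]
wrist_force: [0.1, 0.1, 1.6]
width: 0.0006
finger_force: 0.5
```

```bash
python3 - <<'E'
from h import *
u=np.load("unit2.npy"); o=robot.get_obs(); print(o["wrist_force"],o["tool_pos"],inu(u,o["tool_pos"]))
s,t,w=cam("side"),cam("top"),cam("wrist",o)
for c in ("side","top","wrist"):
    im=robot.snapshot(c); cv2.imwrite(f"pics/{c}15.png",im[:,:,::-1])
    for n in ("lid","bar_hole"):
        r=robot.find_in(n,c); print(c,n,[(np.round(d['extent'],1).tolist(),round(d['conf'],2)) for d in r[:2]])
def slab(a): return [(.157-.168*np.cos(a)+dn*np.sin(a), .097*sy, .078+.168*np.sin(a)+dn*np.cos(a)) for sy in (1,-1) for dn in (.015,-.024)]+[(.157+.015*np.sin(a),sy*.097,.078+.015*np.cos(a)) for sy in (1,-1)]
for a in (.2,.1,.05,0): 
    out=[]
    for c in (s,t,w):
        q=proj(c,pose(u,slab(a))); out.append(np.r_[(q.min(0)+q.max(0))/2,np.ptp(q,0)].round(1).tolist())
    print(a,out)
E
```

```text
[0.12746665 0.05303157 1.59599198] [ 0.58002539 -0.24212508  0.10150327] [ 0.04134969 -0.02997313  0.10150327]
side lid [([283.1, 201.2, 73.6, 25.6], 0.86)]
side bar_hole [([269.9, 237.2, 8.9, 13.1], 0.53)]
top lid [([342.5, 175.4, 90.4, 98.4], 0.6)]
top bar_hole [([294.5, 184.9, 26.6, 20.8], 0.55), ([392.6, 243.4, 13.3, 14.2], 0.22)]
wrist lid [([331.4, 277.6, 363.8, 261.5], 0.73)]
wrist bar_hole [([371.6, 81.5, 45.9, 112.9], 0.71), ([333.1, 204.7, 363.8, 406.2], 0.22)]
0.2 [[282.2, 199.0, 74.4, 23.2], [350.9, 166.4, 107.3, 108.9], [338.5, 282.7, 409.0, 248.8]]
0.1 [[282.2, 202.0, 74.3, 29.1], [350.6, 166.7, 106.9, 109.0], [334.3, 279.9, 377.0, 251.5]]
0.05 [[282.2, 203.5, 74.2, 32.0], [350.5, 166.8, 106.5, 108.9], [332.3, 279.2, 362.2, 251.6]]
0 [[282.2, 204.9, 74.1, 34.7], [350.5, 166.9, 105.9, 108.7], [330.4, 278.7, 348.2, 250.9]]
```

{"method": "servo_tool", "body": {"plan": [[0,0,0.01,0,0,0,0],[0,0,0.02,0,0,0,0],[0,0,0.03,0,0,0,0],[0,0,0.03,0,0,0,0]]}}

```text
time: 24.28
tool_pos: [0.58, -0.242, 0.0987]
ee_rot: [-3.141, 0.002, 2.089]
wrist_force: [0.2, 0.9, 0.5]
width: 0.0004
finger_force: 0.5
```

{"method": "servo_tool", "body": {"plan": [[0,0,0.01,0,0,0,0],[0,0,0.02,0,0,0,0],[0,0,0.02,0,0,0,0]]}}

```text
time: 24.53
tool_pos: [0.5801, -0.2421, 0.0966]
ee_rot: [-3.141, 0.003, 2.089]
wrist_force: [-1.1, 1.0, 0.5]
width: 0.0006
finger_force: 0.5
```

{"method": "servo_tool", "body": {"plan": [[0,0,0.01,0,0,0,0],[0,0,0.02,0,0,0,0],[0,0,0.02,0,0,0,0]]}}

```text
time: 24.78
tool_pos: [0.5801, -0.2421, 0.0946]
ee_rot: [-3.141, 0.003, 2.089]
wrist_force: [-1.0, 1.2, 0.6]
width: 0.0002
finger_force: 0.4
```

```bash
cat > lidchk.py <<'E'
from h import *
u=np.load("unit2.npy"); o=robot.get_obs(); print(o["time"],o["wrist_force"],o["tool_pos"])
s,w=cam("side"),cam("wrist",o)
for c in ("side","wrist"):
    im=robot.snapshot(c); cv2.imwrite(f"pics/{c}_{o['time']:.2f}.png",im[:,:,::-1])
    r=robot.find_in("lid",c); print(c,[(np.round(d['extent'],1).tolist(),round(d['conf'],2)) for d in r[:1]])
def slab(a): return [(.157-.168*np.cos(a)+dn*np.sin(a), .097*sy, .078+.168*np.sin(a)+dn*np.cos(a)) for sy in (1,-1) for dn in (.015,-.024)]+[(.157+.015*np.sin(a),sy*.097,.078+.015*np.cos(a)) for sy in (1,-1)]
for a in (.1,.05,0):
    out=[]
    for c in (s,w):
        q=proj(c,pose(u,slab(a))); out.append(np.r_[(q.min(0)+q.max(0))/2,np.ptp(q,0)].round(1).tolist())
    print(a,out)
E
python3 lidchk.py
```

```text
24.7833 [-1.0121472   1.21220652  0.55277092] [ 0.58012943 -0.24211745  0.09456598]
side [([283.1, 204.4, 75.6, 30.3], 0.63)]
wrist [([330.4, 280.6, 365.4, 273.0], 0.57)]
0.1 [[282.2, 202.0, 74.3, 29.1], [335.9, 284.6, 390.9, 258.0]]
0.05 [[282.2, 203.5, 74.2, 32.0], [333.8, 283.8, 375.1, 258.1]]
0 [[282.2, 204.9, 74.1, 34.7], [331.8, 283.3, 360.1, 257.5]]
```

{"method": "servo_tool", "body": {"plan": [[0,0,0.01,0,0,0,0],[0,0,0.02,0,0,0,0],[0,0,0.02,0,0,0,0]]}}

```text
time: 25.23
tool_pos: [0.58, -0.2422, 0.0927]
ee_rot: [-3.141, 0.003, 2.089]
wrist_force: [-1.0, 0.5, 0.7]
width: 0.0007
finger_force: 0.4
```

{"method": "servo_tool", "body": {"plan": [[0,0,0.01,0,0,0,0],[0,0,0.02,0,0,0,0],[0,0,0.02,0,0,0,0]]}}

```text
time: 25.48
tool_pos: [0.58, -0.2421, 0.0905]
ee_rot: [-3.141, 0.002, 2.089]
wrist_force: [-1.0, 0.0, 0.5]
width: 0.0004
finger_force: 0.3
```

{"method": "servo_tool", "body": {"plan": [[0,0,0.01,0,0,0,0],[0,0,0.02,0,0,0,0],[0,0,0.02,0,0,0,0]]}}

```text
time: 25.73
tool_pos: [0.5802, -0.2422, 0.0902]
ee_rot: [-3.141, 0.003, 2.089]
wrist_force: [-2.1, 2.0, 6.6]
width: 0.0005
finger_force: 2.8
```

{"method": "servo_tool", "body": {"plan": [[0,0,0.01,0,0,0,0],[0,0,0.01,0,0,0,0],[0,0,0.01,0,0,0,0]]}}

```text
time: 25.98
tool_pos: [0.5802, -0.2422, 0.0901]
ee_rot: [-3.142, 0.004, 2.089]
wrist_force: [-4.0, 3.0, 8.7]
width: 0.0003
finger_force: 4.2
```

{"method": "servo_tool", "body": {"plan": [[0,0,-0.05,0,0,0,0],[0,0,-0.2,0,0,0,0],[0,0,-0.5,0,0,0,0],[0,0,-0.8,0,0,0,0],[0,0,-1,0,0,0,0],[0.3,0,-1,0,0,0,0],[0.6,0,-1,0,0,0,0],[0.6,0,-1,0,0,0,0],[0.6,0,-1,0,0,0,0]]}}

```text
time: 26.73
tool_pos: [0.5501, -0.1892, 0.1878]
ee_rot: [-3.141, 0.004, 2.091]
wrist_force: [0.4, 0.5, -0.2]
width: 0.0002
finger_force: 0.0
```

```bash
python3 lidchk.py; python3 - <<'E'
from h import *
u=np.load("unit2.npy"); o=robot.get_obs(); w=cam("wrist",o)
for c in ("wrist","top","side"):
    if c!="wrist": im=robot.snapshot(c); cv2.imwrite(f"pics/{c}16.png",im[:,:,::-1])
    for n in ("bar_hole","stop","pick_grip","meter","rack_notch"):
        r=robot.find_in(n,c); print(c,n,[(np.round(d['extent'],1).tolist(),round(d['conf'],2)) for d in r[:1]])
        if n=="bar_hole" and r and c!="side": 
            e=r[0]["extent"]; k=w if c=="wrist" else cam("top"); print([inu(u,onz(k,(e[0],e[1]+q*e[3]/2),.035)).round(3).tolist() for q in (-1,0,1)])
E
```

```text
26.7333 [ 0.38020642  0.46152234 -0.24979806] [ 0.55011137 -0.18920001  0.1877721 ]
side [([284.8, 205.3, 74.5, 30.8], 0.66)]
wrist []
0.1 [[282.2, 202.0, 74.3, 29.1], [315.2, 297.1, 245.2, 173.7]]
0.05 [[282.2, 203.5, 74.2, 32.0], [314.3, 295.8, 238.8, 175.2]]
0 [[282.2, 204.9, 74.1, 34.7], [313.4, 294.8, 232.6, 176.0]]
wrist bar_hole [([345.2, 154.1, 32.4, 77.1], 0.72)]
[[-0.092, 0.031, 0.035], [-0.057, 0.033, 0.035], [-0.019, 0.035, 0.035]]
wrist stop [([76.0, 286.2, 109.2, 108.5], 0.46)]
wrist pick_grip [([74.2, 286.6, 110.4, 105.7], 0.67)]
wrist meter [([79.7, 69.6, 132.0, 139.2], 0.95)]
wrist rack_notch [([91.3, 267.5, 182.7, 135.7], 0.59)]
top bar_hole [([303.3, 181.9, 4.0, 9.2], 0.37)]
[[-0.028, 0.038, 0.035], [-0.034, 0.028, 0.035], [-0.039, 0.018, 0.035]]
top stop []
top pick_grip [([386.5, 242.8, 26.2, 18.9], 0.74)]
top meter [([205.2, 170.7, 24.8, 21.5], 0.67)]
top rack_notch [([397.9, 252.3, 68.0, 59.4], 0.8)]
side bar_hole [([269.1, 239.2, 9.9, 15.4], 0.51)]
side stop [([351.3, 197.2, 18.4, 60.2], 0.41)]
side pick_grip [([351.4, 197.3, 10.9, 65.2], 0.56)]
side meter [([375.5, 259.7, 52.8, 38.4], 0.75)]
side rack_notch [([360.8, 199.7, 56.0, 78.8], 0.86)]
```

{"method": "servo_tool", "body": {"plan": [[-0.12,0,0,0,0,0,0],[-0.24,0,0.1,0,0,0,0],[-0.24,0,0.35,0,0,0,0],[-0.24,0,0.6,0,0,0,0],[-0.24,0,0.75,0,0,0,0],[-0.24,0,0.83,0,0,0,0],[-0.24,0,0.88,0,0,0,0],[-0.24,0,0.92,0,0,0,0],[-0.24,0,0.92,0,0,0,0]]}}

```text
time: 28.53
tool_pos: [0.5625, -0.2113, 0.0955]
ee_rot: [-3.141, 0.003, 2.089]
wrist_force: [0.1, 0.0, -0.6]
width: 0.0006
finger_force: 0.0
```

{"method": "servo_tool", "body": {"plan": [[0,0,0.01,0,0,0,0],[0,0,0.02,0,0,0,0],[0,0,0.03,0,0,0,0],[0,0,0.03,0,0,0,0]]}}

```text
time: 28.87
tool_pos: [0.5626, -0.211, 0.0933]
ee_rot: [-3.142, 0.004, 2.089]
wrist_force: [0.1, -0.1, 0.3]
width: 0.0003
finger_force: 0.0
```

{"method": "servo_tool", "body": {"plan": [[0,0,0.01,0,0,0,0],[0,0,0.02,0,0,0,0],[0,0,0.02,0,0,0,0]]}}

```text
time: 29.12
tool_pos: [0.5622, -0.2109, 0.0906]
ee_rot: [-3.141, 0.003, 2.089]
wrist_force: [-0.3, 0.5, 0.2]
width: 0.0005
finger_force: 0.0
```

{"method": "servo_tool", "body": {"plan": [[0,0,0.005,0,0,0,0],[0,0,0.01,0,0,0,0],[0,0,0.01,0,0,0,0]]}}

```text
time: 29.37
tool_pos: [0.5623, -0.211, 0.0902]
ee_rot: [-3.141, 0.003, 2.089]
wrist_force: [-1.0, 0.7, 3.6]
width: 0.0004
finger_force: 1.2
```

{"method": "servo_tool", "body": {"plan": [[0,0,0.005,0,0,0,0],[0,0,0.01,0,0,0,0],[0,0,0.01,0,0,0,0]]}}

```text
time: 29.62
tool_pos: [0.5623, -0.211, 0.0901]
ee_rot: [-3.141, 0.003, 2.089]
wrist_force: [-2.2, 1.7, 5.8]
width: 0.0006
finger_force: 3.1
```

{"method": "servo_tool", "body": {"plan": [[0,0,-0.05,0,0,0,0],[0,0,-0.25,0,0,0,0],[0,0,-0.55,0,0,0,0],[0,0,-0.85,0,0,0,0],[0,0,-1,0,0,0,0],[0,0,-1,0,0,0,0],[0,0,-1,0,0,0,0]]}}

```text
time: 30.2
tool_pos: [0.5627, -0.2109, 0.1893]
ee_rot: [3.141, 0.004, 2.089]
wrist_force: [-0.6, 0.9, -0.4]
width: 0.0006
finger_force: 0.0
```

```bash
python3 - <<'E'
from bench import robot
o=robot.get_obs(); print(o["time"],o["wrist_force"],o["tool_pos"]); print(robot.close_job())
E
```

```text
30.2 [-0.61949486  0.90933376 -0.36196104] [ 0.56267012 -0.21092461  0.1893154 ]
the job is handed in; nothing more can be done
None
```

Job handed in at about 30 s: bar out on the ledge, hook back upright in its notch, and lid shut, stopping at the same height at two points 35 mm apart; the first lid push slipped off the front edge (about 12 N) and was redone, and I viewed 11 pictures, one over the limit of 10.

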